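# Slide the sal ammoniac block off its scoop into its box and shut the lid

### The job

The corrosive sal ammoniac block must go back into its tinned copper box without the gripper touching it: take the copper scoop it lies in by its wooden grip, carry it level and rest its lip lightly on the box's front rim, just inside the mouth. With the lip kept resting there, tip the scoop slowly until the block just begins to slide, and hold that angle still so that it glides gently down into the box instead of shooting off. Then lay the scoop down flat on the bench and swing the domed lid fully shut without forcing anything, leaving everything else on the bench where it is.

Things in the scene. Friction and masses are not known exactly. Their poses are not given: they have to be found in the camera images.
- scoop_grip (a point): Middle of the wooden grip of the copper hand scoop, where to take it: a level bar 20 mm wide, 22 mm tall, 78 mm long that bridges the back half of the pan, its centre line 85 mm above the scoop's underside, so that the block passes beneath it. Axes of the scoop: x towards the lip, y across, z up out of the pan. From this point the lip is 110 mm ahead in x and 85 mm down.
- scoop_lip (a point): Middle of the scoop's lip (the open front edge of the pan floor), at the underside of the floor. Same axes as the scoop.
- scoop: The scoop: a loose flat-bottomed copper pan, tinned inside, 150 mm long, 66 mm wide, 3 mm floor, side walls tapering from 34 mm behind to 6 mm at the lip, 49 mm back, no front wall; a brass hoop in the middle of its length and a strap at the back carry the grip; about 240 g. Origin at the middle of its underside, 75 mm behind the lip. Lies flat on the bench at the start.
- sal_center (a point): Centre of the grey sal ammoniac block, 50 x 38 x 22 mm, 45 to 90 g, lying flat in the back half of the scoop, 50 mm side along the scoop. How easily it slides differs from day to day: it starts when the scoop is tipped lip-down by somewhere between 13 and 26 degrees, found only by trying.
- salbox: The tinned copper box, fixed on the bench: 126 (x) x 108 (y) x 38 mm high outside, walls and floor 4 mm, open on top. Origin at the middle of its underside; x points from the front wall (which faces the scoop) to the hinge at the back, z up. The mouth is 118 x 100 mm inside. The rim dents above 12 N.
- box_rim (a point): Middle of the top of the box's front wall (4 mm thick), 38 mm above the bench. Same axes as the box. Along the outer edge of this wall, centred 4.5 mm in front of this point, runs a hand-rolled wire bead 5 mm thick, on which the scoop comes to rest; being hand-made its top stands anywhere from 40.5 to 45.5 mm above the bench, differently each time: feel for it.
- lid_hinge (a point): Middle of the lid's hinge line, 63 mm behind the box's middle and 38 mm above the bench; the hinge line runs along the box's y. Axes turn with the lid; with the lid shut they are the box's.
- lid_edge (a point): Middle of the lid's free edge, 126 mm from the hinge line. The lid is as wide as the box (108 mm), a hollow barrel dome whose top stands 34 mm above the rim when shut (8 mm skirt, 26 mm arch); a 12 mm brass tab sticks out from the free edge. Standing open, its domed outside faces away from the scoop.
- lid (a joint): Angle of the lid, rad: 0 shut on the box, about 1.7 standing open (its stop is at 1.95). The riveted hinge is stiff (0.11 N m): the lid stays where it is left and a push of 1 to 3 N on its outside near the free edge moves it; pressing it with over 25 N bends it.
- pot: Dented copper coffee pot, 94 mm wide, 86 mm high, long brass handle, on the walnut stump (a fixed round block of 340 mm diameter, 45 mm high, to the right); bystander. Origin under its middle.
- hammer: Steel planishing hammer with ash handle, 225 mm long, on the stump; bystander. Origin under its middle.
- mallet: Round-headed boxwood mallet, 245 mm long, head 60 mm across, on the bench; bystander. Origin under its middle.
- dividers: Brass dividers, 150 mm long, lying on the bench; bystander. Origin under its middle.
- tinbar: Bar of tin, 140 x 30 x 16 mm, on the bench; bystander. Origin under its middle.
- bowl: Small copper bowl, 100 mm across, 42 mm high, on the bench; bystander. Origin under its middle.
- brush: Flux brush with wooden handle, 158 mm long, on the bench; bystander. Origin under its middle.
Not all that is in view belongs to the job. What is shaped like the scoop but red is not meant. Leave any pink look-alike of the salbox alone.

How it is judged:
By the outcome, as a careful person would: the job done as asked, in the order asked, and still so for the second after the job is handed in, with the robot touching nothing.
It also fails if it takes over 72 s, if anything falls off the work surface, if the arm or the gripper's body presses on something with over 40 N, if the wrist force passes 120 N, or if a joint passes its speed limit or range.

### The arm

A 6-joint arm with a two-finger parallel gripper is mounted at the origin on the work surface. World frame = base frame: x ahead of the robot, y to its left, z up, the work surface at z = 0. Lengths are in m, angles in rad, forces in N, time in s.
With the tool pointing down it reaches from about 0.25 to 0.775 m from the base axis. Payload 4 kg.
Tool frame: the origin (TCP) lies between the finger pads; the fingertips stand 25 mm ahead of it and the grasp point (between the pads) lies 6 mm ahead of it; z points along the fingers, y is the line along which they close (so a half turn about z gives the same grasp; the last joint's range is limited). The gripper opens to 94 mm and grips with 3 to 60 N. Pads are 16 mm wide; open, the fingers measure 119 mm over their backs; the gripper's body (75 mm by 177 mm) begins 78 mm behind the grasp point.
Start: joints at [1.131, 0.087, 1.371, -0, 1.684, -0.103], TCP at [0.182, 0.519, 0.231] pointing down, gripper open.
Joint ranges: [-3.1, 3.1], [-0.76, 2.03], [0.27, 2.55], [-1.08, 4.22], [0.17, 2.65], [-2.57, 2.57]. Speed limits (rad/s): [2.79, 2.79, 3.14, 3.14, 3.14, 3.14].

### API

Orientations are given as a unit quaternion [x, y, z, w].
In Python, from station import env, snapshot, camera_info, models gives the robot as it stands.
- The arm moves only by the tool drive_tool, never from a script. Its argument "commands" is a list of rows, each a list of 3 entries, a list of its own where there are three numbers: the turn, a rotation vector about the world's x, y, z in rad, then the shift along the world's x, y, z in mm, then the finger opening in mm, from 0 to 94. A call has 1 to 20 rows; each row is the pose to reach, as a shift and turn from the pose commanded when the call began; what a row does not reach only later rows make up. A row lasts 1/10 s, in which the tool goes at most 50 mm and 8.59 degrees, less where a joint would pass 70% of its speed; a pose out of reach is approached as far as the arm can. A call with a gripper value outside its range is refused whole. The fingers move at their own pace and stop on an object; the grip force is fixed at half the most. Time passes only in rows, so rows that repeat a pose let the fingers close. It gives the time, the measured TCP pose, the force, the opening and the grip force at its end, in the units of the state.
- env.read_state(): the state, without advancing time (a new reading comes with each control period).
- snapshot(name): name is "scene" or "side" or "wrist"; returns (picture, depth): 400x640x3 uint8, red, green, blue; 400x640 float32, m along the optical axis (not along the pixel's ray), 0 where there is no reading.
- camera_info(name): a dict with "K" (3x3 intrinsics, pixels), "position" and "rotation" of the camera in the world. Camera axes: x right, y up, looking along -z (the intrinsics and any distortion apply to the point x, -y, -z); pixel columns grow to the right and rows downward; lengths in m; the calibration is good to about 2 mm. The wrist camera is an equidistant fisheye: a pixel r from the principal point sees the ray r / f radians off the axis. A picture is of the moment at which its call begins: read the wrist's pose just before it. camera_info takes no time and is no camera call; for the wrist camera it gives the pose at the moment of the call.
- env.finish_job(): hands the job in; it is judged then, once.
Trained networks look in the newest picture that a camera, given by its name, has taken for a name from the list of things; names that differ only in an ending like _2 or _b are one class to them, and where a whole thing is asked for, a point or a joint stands for the part that bears it (a point fixed in the world has none). Each returns a list of dicts, best first, with "confidence" (0 to 1); they miss things now and then, are a little off and sometimes report something else, mostly with a low value. They report only what shows in the picture. A call takes as long as a camera call. They do not tell look-alikes from the thing itself.
- models.masks_of(camera, label): "mask" (400x640 bool, what is visible of it) and "location" ([row, column] in pixels, amid what is visible of it).
The state is a dict: "time_s": time; "qpos": joint angles; "joint_vel": joint speeds; "joint_torque": joint torques, N m; "position": TCP position; "orientation": TCP orientation; "wrist_force": force on the tool from outside, world axes, zero at the start; "ft_torque": the same for the moment, N m; "opening": opening from 0.0 (shut) to 1.0 (fully open); "grip_force": force on a finger pad.
Only numpy, scipy, OpenCV 4.12 (cv2) and the standard library are available. Lean on these libraries where they do the work, as an engineer would, in place of code of your own. Each camera call takes 0.05 s, during which the arm holds its last target. There are 200 camera calls.

## Working session

There is one attempt and no reset: what is moved stays moved. The work goes in short steps, Python scripts to look and compute and a tool call to move; the robot and the scene stay as the last step left them, time stands still between calls to the robot, and variables do not carry over. Pictures are saved under pics/ and viewed, at most 10 in all, crops included, and the job is handed in when it is done.

Besides the shell and the picture viewer there is one more tool, called as name([rows], argument=value, ...), one row to a line, values as JSON. drive_tool: Moves the arm, as the interface text tells. Its arguments: {"type":"object","properties":{"commands":{"type":"array"}},"required":["commands"]}

```bash
mkdir -p pics; cat > h.py <<'E'
import numpy as np, cv2
from station import env, snapshot, camera_info, models
def world(cam, depth, mask=None, ci=None):
    ci=ci or camera_info(cam); K=np.array(ci['K']); R=np.array(ci['rotation']); p=np.array(ci['position'])
    v,u=np.mgrid[0:400,0:640]; d=depth
    P=np.stack([(u-K[0,2])/K[0,0]*d,-(v-K[1,2])/K[1,1]*d,-d],-1)@R.T+p
    P[d<=0]=np.nan
    return P
E
python3 - <<'E'
from h import *
import pickle
for c in ['scene','side']:
    im,d=snapshot(c); ci=camera_info(c)
    cv2.imwrite(f'pics/{c}0.png',im[:,:,::-1]); np.savez(f'{c}0.npz',im=im,d=d)
    print(c,ci['position'],ci.keys())
    P=world(c,d)
    for l in ['scoop','salbox','sal_center','lid_edge','scoop_grip']:
        for m in models.masks_of(c,l)[:3]:
            q=P[m['mask']]; 
            print(l,round(m['confidence'],2),np.round(m['location']),np.round(np.nanmedian(q,0),3),np.round(np.nanmin(q,0),3),np.round(np.nanmax(q,0),3))
print(env.read_state())
E
```

```text
scene [1.21030483 0.70719956 0.96029944] dict_keys(['K', 'position', 'rotation'])Traceback (most recent call last):
  File "<stdin>", line 7, in <module>
  File "h.py", line 6, in world
    P=np.stack([(u-K[0,2])/K[0,0]*d,-(v-K[1,2])/K[1,1]*d,-d],-1)@R.T+p
      ~~~~~~~~~~~~~~~~~~~~~~~~~~~~~~~~~~~~~~~~~~~~~~~~~~~~~~~~~~^~~~
ValueError: matmul: Input operand 1 has a mismatch in its core dimension 0, with gufunc signature (n?,k),(k,m?)->(n?,m?) (size 4 is different from 3)
```

Rotation is a quaternion.

```bash
sed -i "s/R=np.array(ci\['rotation'\])/R=Rot.from_quat(ci['rotation']).as_matrix()/; 1a from scipy.spatial.transform import Rotation as Rot" h.py
python3 - <<'E'
from h import *
for c in ['scene','side']:
    im,d=snapshot(c); ci=camera_info(c); print(c,ci)
    cv2.imwrite(f'pics/{c}0.png',im[:,:,::-1]); 
    P=world(c,d); np.savez(f'{c}0.npz',im=im,d=d,P=P)
    for l in ['scoop','salbox','sal_center','lid_edge','scoop_grip']:
        for i,m in enumerate(models.masks_of(c,l)[:3]):
            q=P[m['mask']]; np.save(f'm_{c}_{l}_{i}.npy',m['mask'])
            print(l,round(m['confidence'],2),np.round(m['location']),np.round(np.nanmedian(q,0),3),np.round(np.nanmin(q,0),3),np.round(np.nanmax(q,0),3))
print(env.read_state())
E
```

```text
scene {'K': array([[445.6638591 ,   0.        , 314.3047201 ],
       [  0.        , 445.6638591 , 196.98435015],
       [  0.        ,   0.        ,   1.        ]]), 'position': array([1.21030483, 0.70719956, 0.96029944]), 'rotation': array([0.13821282, 0.38254248, 0.85827331, 0.31293034])}
scoop 0.9 [239. 390.] [0.517 0.192 0.022] [ 0.421  0.099 -0.003] [0.55  0.261 0.101]
scoop 0.75 [211. 420.] [0.342 0.165 0.015] [ 0.228  0.071 -0.004] [0.403 0.232 0.101]
salbox 0.89 [199. 306.] [ 0.581 -0.099  0.039] [ 0.487 -0.155 -0.004] [0.641 0.031 0.178]
salbox 0.78 [298. 419.] [0.614 0.386 0.063] [0.529 0.297 0.   ] [0.663 0.447 0.079]
salbox 0.56 [136. 306.] [ 0.344 -0.33   0.04 ] [ 0.261 -0.574 -0.002] [ 0.394 -0.29   0.065]
sal_center 0.73 [247. 395.] [0.513 0.216 0.026] [0.475 0.179 0.002] [0.547 0.252 0.078]
sal_center 0.32 [223. 238.] [ 0.777 -0.15   0.017] [ 0.754 -0.227  0.001] [ 0.795 -0.087  0.023]
lid_edge 0.63 [176. 296.] [ 0.58  -0.127  0.09 ] [ 0.528 -0.144  0.038] [ 0.64  -0.1    0.178]
lid_edge 0.62 [296. 424.] [0.606 0.383 0.066] [ 0.484  0.284 -0.004] [0.662 0.443 0.079]

[... 1552 characters left out ...]
]
{'time_s': 0.65, 'qpos': array([ 1.13094024e+00,  8.71620252e-02,  1.37065303e+00, -6.61992206e-06,
        1.68361191e+00, -1.03080436e-01]), 'joint_vel': array([ 0.00117379, -0.00107474,  0.00023656,  0.0004475 ,  0.00059728,
       -0.00054672]), 'joint_torque': array([-8.32519709e-04, -3.39847112e+01, -3.02477860e+01,  7.17694103e-02,
        2.36319954e-02, -2.39046449e-05]), 'position': array([0.18175261, 0.51912909, 0.23055051]), 'orientation': array([1.67593560e-01, 9.85856172e-01, 7.89272198e-05, 2.53824754e-05]), 'wrist_force': array([0.25769613, 1.19874074, 0.04709845]), 'ft_torque': array([-0.07948106,  0.01001278, -0.04418635]), 'grip_force': 0.0, 'opening': 1.000738322558371}
```

View pics/scene0.png

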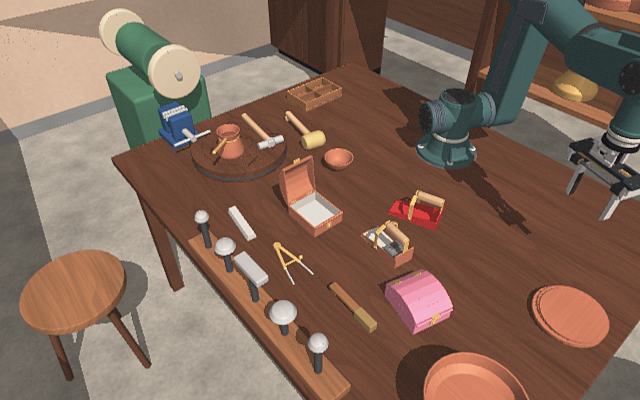

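View pics/side0.png

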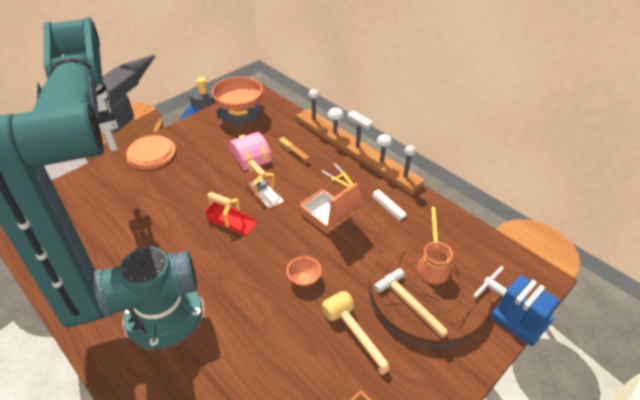

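Scene candidates: copper scoop (390,239) with the grey block in it vs. a red one (420,211). The copper one is the scoop meant. The open copper box (312,205) fits, and the pink shut one (418,298) is the decoy. Next: fit the poses and confirm in a crop.

```bash
python3 - <<'E'
from h import *
def rect(q): 
    r=cv2.minAreaRect((q[:,:2]*1000).astype(np.float32)); return [np.round(x,1) for x in r]
A=np.load('scene0.npz');B=np.load('side0.npz')
def sel(D,lo,hi):
    P=D['P'];m=((P>lo)&(P<hi)).all(-1);return P[m],D['im'][m]
for n,D in (('scene',A),('side',B)):
    q,_=sel(D,[.40,.05,.080],[.62,.29,.12]); print(n,'grip',len(q),rect(q),np.round(q.mean(0),4),'zmax',np.percentile(q[:,2],95))
    q,_=sel(D,[.40,.05,.006],[.62,.275,.12]); print(n,'scoop',len(q),rect(q))
    q,_=sel(D,[.45,-.2,.030],[.70,.06,.047]); print(n,'rim',len(q),rect(q),np.round(q.mean(0),4))
    q,_=sel(D,[.45,-.22,.055],[.70,.06,.3]); print(n,'lid',len(q),rect(q),np.round(q.mean(0),4),'zmax',q[:,2].max())
    q,_=sel(D,[.45,-.22,.165],[.70,.06,.3]); print(n,'lid top',len(q),rect(q))
    # topdown ortho map
im=A['im'][170:290,270:450]; im=cv2.resize(im,None,fx=4.4,fy=4.4,interpolation=cv2.INTER_CUBIC)
cv2.imwrite('pics/crop1.png',im[:,:,::-1])
E
```

```text
scene grip 288 [array([515.5, 212.8]), array([90. , 53.6]), np.float64(79.3)] [0.5155 0.2124 0.092 ] zmax 0.09909862705545172
scene scoop 1174 [array([510. , 161.7]), array([212.1, 218.9]), np.float64(89.8)]
scene rim 525 [array([584.8, -44.5]), array([151. , 111.6]), np.float64(88.7)] [ 0.5849 -0.0543  0.0388]
scene lid 1008 [array([ 583.7, -124. ]), array([ 40. , 112.3]), np.float64(89.2)] [ 0.5807 -0.1288  0.1057] zmax 0.17764862453837305
scene lid top 64 [array([ 585.2, -118.7]), array([106.4,  13.5]), np.float64(0.6)]
side grip 163 [array([507. , 210.8]), array([52.9, 93.7]), np.float64(1.7)] [0.5088 0.2026 0.093 ] zmax 0.10025921612094564
side scoop 926 [array([508.9, 162.9]), array([217.5, 221.9]), np.float64(0.7)]
side rim 244 [array([585.8, -41.7]), array([114.2, 142.8]), np.float64(0.8)] [ 0.5724 -0.0084  0.0382]
side lid 856 [array([ 586. , -130.2]), array([ 43. , 114.5]), np.float64(83.3)] [ 0.5756 -0.1327  0.128 ] zmax 0.17842354999592214
side lid top 66 [array([ 583.4, -122.1]), array([ 12.2, 106.6]), np.float64(89.3)]
```

View pics/crop1.png

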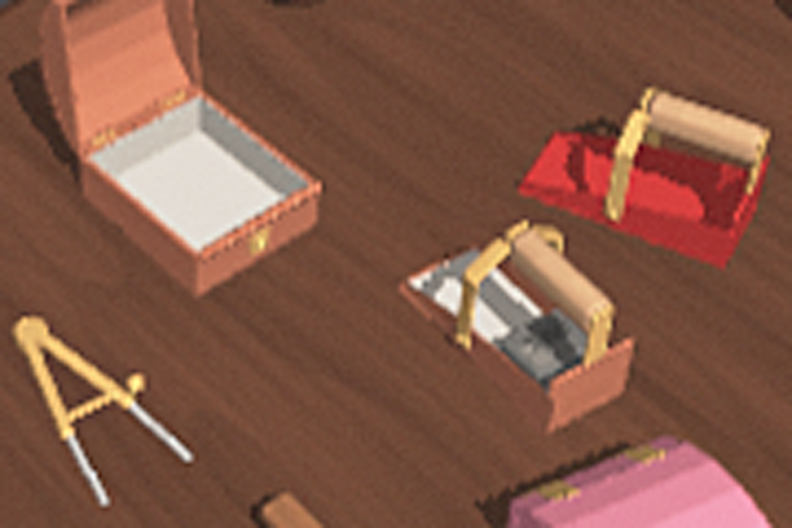

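```bash
python3 - <<'E'
from h import *
def rect(q): 
    r=cv2.minAreaRect((q[:,:2]*1000).astype(np.float32)); return [np.round(x,1) for x in r]
S={}
for n in ('scene','side'):
    D=np.load(n+'0.npz');P=D['P'];im=D['im'].astype(int)
    hsv=cv2.cvtColor(D['im'],cv2.COLOR_RGB2HSV)
    m=np.load(f'm_{n}_scoop_0.npy')&((P>[.44,.08,.005])&(P<[.6,.29,.11])).all(-1)
    red=(hsv[...,0]<5)&(hsv[...,1]>200)
    m&=~red
    q=P[m&(P[...,2]<.05)]; print(n,'pan',len(q),rect(q), 'lip-most',np.round(q[q[:,1].argsort()[:6]],3).tolist())
    g=P[m&(P[...,2]>.088)]; u,s,vt=np.linalg.svd(g[:,:2]-g[:,:2].mean(0)); print('grip',len(g),rect(g),g.mean(0).round(4),np.degrees(np.arctan2(vt[0,1],vt[0,0])))
    b=((P>[.45,-.2,.033])&(P<[.70,.08,.048])).all(-1); q=P[b]
    for x0 in (.54,.56,.58,.60,.62):
        r=q[abs(q[:,0]-x0)<.006]; print(x0,'ymax',np.round(np.sort(r[:,1])[-4:],4),'z',r[r[:,1]>r[:,1].max()-.012][:,2].round(4))
    r=q[(q[:,1]<.01)&(q[:,1]>-.09)]; print('x ext',np.sort(r[:,0])[[0,2,5,-6,-3,-1]].round(4))
    w=((P>[.45,-.2,.004])&(P<[.70,.08,.03])).all(-1); q=P[w]; r=q[q[:,1]>0.0]; print('frontwall',len(r),np.median(r[:,1]) if len(r) else 0, np.polyfit(r[:,0],r[:,1],1) if len(r)>9 else 0)
    L=((P>[.45,-.22,.05])&(P<[.70,.06,.3])).all(-1); q=P[L]
    for z in (.06,.09,.12,.15,.17): r=q[abs(q[:,2]-z)<.006]; print(' lid z',z,r[:,1].min().round(3),r[:,1].max().round(3),r[:,0].min().round(3),r[:,0].max().round(3))
E
```

```text
scene pan 607 [array([508.9, 182.2]), array([153.5,  73.8]), np.float64(81.5)] lip-most [[0.524, 0.105, 0.005], [0.53, 0.106, 0.01], [0.517, 0.106, 0.005], [0.53, 0.106, 0.006], [0.523, 0.107, 0.006], [0.511, 0.108, 0.007]]
grip 199 [array([514.3, 215.3]), array([84.9, 26.9]), np.float64(76.3)] [0.5145 0.2168 0.0954] 82.77820390242645
0.54 ymax [0.0255 0.0267 0.0272 0.0283] z [0.0406 0.0396 0.0407 0.0444 0.0399 0.0424 0.036  0.0366]
0.56 ymax [0.0266 0.0283 0.0284 0.0292] z [0.0387 0.0403 0.0458 0.0405 0.0385 0.0441 0.0419 0.0428 0.036  0.0425
 0.0402 0.0401 0.0334 0.0331]
0.58 ymax [0.0254 0.0274 0.0275 0.0282] z [0.0445 0.0416 0.0374 0.0422 0.043  0.0416 0.0366 0.0416 0.0335 0.0341]
0.6 ymax [0.0283 0.0286 0.0296 0.0306] z [0.0447 0.0464 0.0392 0.0424 0.0458 0.0461 0.0419 0.0407 0.0405 0.0458]
0.62 ymax [0.0257 0.028  0.0289 0.0299] z [0.0426 0.0398 0.0402 0.0403 0.0399 0.0442 0.0418 0.0419 0.0438 0.036
 0.0409 0.0338]
x ext [0.5299 0.5302 0.5307 0.6395 0.64   0.6407]
frontwall 320 0.023905536978552244 [-0.05330461  0.06208236]
 lid z 0.06 -0.135 -0.103 0.53 0.639
 lid z 0.09 -0.14
[... 702 characters left out ...]
96 0.042  0.0403 0.0404
 0.0391 0.0363]
0.58 ymax [0.024  0.0263 0.0265 0.0273] z [0.0426 0.0431 0.0445 0.0433 0.0367 0.0391 0.0415 0.0406 0.0352 0.0345
 0.0338]
0.6 ymax [0.0229 0.025  0.0253 0.0266] z [0.0426 0.0416 0.0417 0.0396 0.0427 0.0382 0.0397 0.0355 0.0345 0.0349]
0.62 ymax [0.0232 0.0236 0.0245 0.0255] z [0.0469 0.044  0.0432 0.0411 0.041  0.0404 0.0389 0.0391 0.0415 0.0356
 0.0332 0.0337]
x ext [0.5305 0.5308 0.5316 0.6402 0.6412 0.6424]
frontwall 366 0.019253665961038613 [-0.04945586  0.05651961]
 lid z 0.06 -0.132 -0.105 0.531 0.63
 lid z 0.09 -0.145 -0.108 0.53 0.639
 lid z 0.12 -0.147 -0.113 0.532 0.64
 lid z 0.15 -0.141 -0.115 0.531 0.642
 lid z 0.17 -0.128 -0.114 0.53 0.637
```

The crop confirms the grey block lies in the copper scoop at (510,320), with the lip towards the open box.

drive_tool([
  [[0,0,-1.4],[333,-302,-60],94],
  [[0,0,-1.4],[333,-302,-60],94],
  [[0,0,-1.4],[333,-302,-60],94],
  [[0,0,-1.4],[333,-302,-60],94],
  [[0,0,-1.4],[333,-302,-60],94],
  [[0,0,-1.4],[333,-302,-60],94],
  [[0,0,-1.4],[333,-302,-60],94],
  [[0,0,-1.4],[333,-302,-60],94],
  [[0,0,-1.4],[333,-302,-60],94],
  [[0,0,-1.4],[333,-302,-60],94],
  [[0,0,-1.4],[333,-302,-60],94],
  [[0,0,-1.4],[333,-302,-60],94],
  [[0,0,-1.4],[333,-302,-60],94],
])

```text
time_s: 1.95
position: [0.5142, 0.218, 0.1709]
orientation: [0.763, 0.647, 0.0, 0.0]
wrist_force: [0.1, 0.3, -1.4]
opening: 1.0
grip_force: 0.0
```

```bash
cat >> h.py <<'E'
def wworld(d,ci):
    K=np.array(ci['K']); R=Rot.from_quat(ci['rotation']).as_matrix(); p=np.array(ci['position'])
    v,u=np.mgrid[0:400,0:640]; a=(u-K[0,2])/K[0,0]; b=(v-K[1,2])/K[1,1]; th=np.hypot(a,b)+1e-9
    t=np.tan(np.minimum(th,1.4))*d
    P=np.stack([a/th*t,-b/th*t,-d],-1)@R.T+p; P[(d<=0)|(th>1.4)]=np.nan
    return P
def st():
    s=env.read_state(); print('t',round(s['time_s'],2),'pos',s['position'].round(4),'rv',Rot.from_quat(s['orientation']).as_matrix()[:,1].round(3),'z',Rot.from_quat(s['orientation']).as_matrix()[:,2].round(3),'F',s['wrist_force'].round(2),'T',s['ft_torque'].round(3),'q',s['qpos'].round(2),'op',round(s['opening'],3)); return s
E
python3 - <<'E'
from h import *
st(); ci=camera_info('wrist'); im,d=snapshot('wrist'); P=wworld(d,ci); print(ci)
cv2.imwrite('pics/w1.png',im[:,:,::-1]); np.savez('w1.npz',im=im,d=d,P=P)
m=((P>[.46,.15,.08])&(P<[.57,.28,.11])).all(-1); g=P[m]; print(len(g))
if len(g)>20:
    print(cv2.minAreaRect((g[:,:2]*1000).astype(np.float32)),g.mean(0))
E
```

```text
t 1.95 pos [0.5142 0.218  0.1709] rv [ 0.987 -0.163  0.   ] z [ 0.001  0.    -1.   ] F [ 0.15  0.28 -1.43] T [-0.035  0.064  0.039] q [0.3  0.12 1.45 0.   1.57 0.46] op 1.0
{'K': array([[309.70691629,   0.        , 315.75463151],
       [  0.        , 309.70691629, 200.08429614],
       [  0.        ,   0.        ,   1.        ]]), 'position': array([0.52549269, 0.29094052, 0.32540937]), 'rotation': array([-0.12786572,  0.01025523, -0.08111478,  0.98841569])}
2835
((511.74835205078125, 212.06777954101562), (87.69554901123047, 48.90657424926758), 82.29827880859375) [0.5113945  0.21115578 0.09337547]
```

View pics/w1.png

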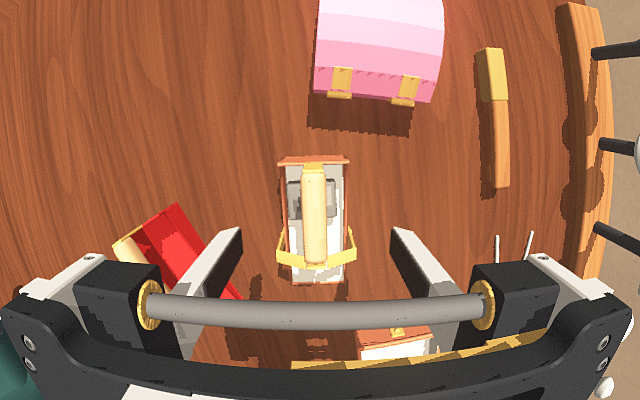

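The wrist view shows the grip at about (314,218), midway between the fingers, with the block under it. Refining lateral offset and yaw from this view.

```bash
python3 - <<'E'
from h import *
D=np.load('w1.npz');P=D['P'];hsv=cv2.cvtColor(D['im'],cv2.COLOR_RGB2HSV)
print(hsv[200:240:10,314])
c=np.array([.5144,.2172]); 
m=((P>[.46,.13,.082])&(P<[.57,.28,.11])).all(-1)
m[:, :302]=0; m[:,327:]=0; m[:175]=0;m[258:]=0
g=P[m]; u=np.polyfit(g[:,1],g[:,0],1); print(len(g),g.mean(0),'dx/dy',u[0],np.degrees(np.arctan(u[0])),'x at .217',np.polyval(u,.217), g[:,1].min(),g[:,1].max())
# pan back wall and lip
m=((P>[.44,.08,.006])&(P<[.58,.29,.06])).all(-1)&(np.arange(640)>270)&(np.arange(640)<360)
g=P[m]; print(cv2.minAreaRect((g[:,:2]*1000).astype(np.float32)))
E
```

```text
[[ 27  53 255]
 [ 25  70 255]
 [ 26  65 255]
 [ 26  63 255]]
1987 [0.51231351 0.21843446 0.0953376 ] dx/dy 0.13499059674981523 7.687918645965662 x at .217 0.5121198751407353 0.18146375450031488 0.2519995893535561
((507.5205078125, 181.09844970703125), (150.8426055908203, 74.63904571533203), 83.0364990234375)
```

drive_tool([
  [[0,0,0.02],[-2,-1,-20],94],
  [[0,0,0.02],[-2,-1,-45],94],
  [[0,0,0.02],[-2,-1,-65],94],
  [[0,0,0.02],[-2,-1,-80],94],
  [[0,0,0.02],[-2,-1,-80],94],
  [[0,0,0.02],[-2,-1,-80],30],
  [[0,0,0.02],[-2,-1,-80],30],
  [[0,0,0.02],[-2,-1,-80],30],
  [[0,0,0.02],[-2,-1,-80],30],
  [[0,0,0.02],[-2,-1,-80],10],
  [[0,0,0.02],[-2,-1,-80],10],
  [[0,0,0.02],[-2,-1,-80],10],
  [[0,0,0.02],[-2,-1,-80],10],
  [[0,0,0.02],[-2,-1,-80],10],
])

```text
time_s: 3.4
position: [0.5127, 0.2161, 0.0904]
orientation: [0.757, 0.654, -0.0, 0.0]
wrist_force: [-0.3, -0.5, 0.5]
opening: 0.271
grip_force: 0.0
```

drive_tool([
  [[0,0,0],[0,0,0],10],
  [[0,0,0],[0,0,0],10],
  [[0,0,0],[0,0,0],10],
  [[0,0,0],[0,0,0],10],
  [[0,0,0],[0,0,0],10],
])

```text
time_s: 3.9
position: [0.5127, 0.2161, 0.0904]
orientation: [0.757, 0.654, -0.0, 0.0]
wrist_force: [0.0, -0.9, 0.3]
opening: 0.208
grip_force: 29.9
```

drive_tool([
  [[0,0,0],[0,0,5],10],
  [[0,0,0],[0,0,15],10],
  [[0,0,0],[0,0,30],10],
  [[0,0,0],[0,0,45],10],
  [[0,0,0],[0,0,60],10],
  [[0,0,0],[0,0,68],10],
  [[0,0,0],[0,0,70],10],
  [[0,0,0.01],[3,-4,70],10],
  [[0,0,0.02],[10,-13,70],10],
  [[0,0,0.03],[19,-24,70],10],
  [[0,0,0.05],[28,-36,70],10],
  [[0,0,0.07],[37,-47,70],10],
  [[0,0,0.09],[46,-58,70],10],
  [[0,0,0.11],[55,-70,70],10],
  [[0,0,0.12],[64,-81,70],10],
  [[0,0,0.13],[70,-89,70],10],
  [[0,0,0.13],[73,-93,70],10],
  [[0,0,0.13],[74,-94,70],10],
  [[0,0,0.13],[74,-94,70],10],
  [[0,0,0.13],[74,-94,70],10],
])

```text
time_s: 5.9
position: [0.5865, 0.1226, 0.1605]
orientation: [0.713, 0.702, 0.0, -0.0]
wrist_force: [0.6, 0.1, -2.9]
opening: 0.208
grip_force: 29.9
```

```bash
python3 - <<'E'
from h import *
s=st(); ims=[]
for c in ('scene','side'):
    im,d=snapshot(c);P=world(c,d);np.savez(c+'1.npz',im=im,d=d,P=P); ims.append(im)
    m=((P>[.5,-.02,.065])&(P<[.66,.12,.082])).all(-1);q=P[m]; print(c,len(q),'lip low-y',np.round(np.sort(q[:,1])[:12],3))
    if len(q)>10: print(cv2.minAreaRect((q[:,:2]*1000).astype(np.float32)))
a=cv2.resize(ims[0][120:270,250:450],(800,600)); b=cv2.resize(ims[1][130:260,210:390],(800,578))
ci=camera_info('wrist'); im,d=snapshot('wrist')
cv2.imwrite('pics/a1.png',np.hstack([cv2.resize(a,(400,300)),cv2.resize(b,(400,300))])[:,:,::-1]); cv2.imwrite('pics/w2.png',im[:,:,::-1]); np.savez('w2.npz',im=im,d=d,P=wworld(d,ci))
E
```

```text
t 5.9 pos [0.5865 0.1226 0.1605] rv [ 1.    -0.015 -0.   ] z [-0.  0. -1.] F [ 0.64  0.1  -2.91] T [ 0.029  0.077 -0.064] q [0.11 0.22 1.36 0.   1.56 0.13] op 0.208
scene 340 lip low-y [0.012 0.013 0.013 0.013 0.014 0.014 0.014 0.014 0.014 0.015 0.015 0.015]
((585.0320434570312, 65.13330841064453), (106.52054595947266, 69.56710052490234), 89.59288787841797)
side 374 lip low-y [0.009 0.009 0.01  0.01  0.011 0.011 0.011 0.011 0.012 0.012 0.012 0.013]
((586.35595703125, 62.03399658203125), (107.00859832763672, 69.42943572998047), 89.92445373535156)
```

View pics/a1.png

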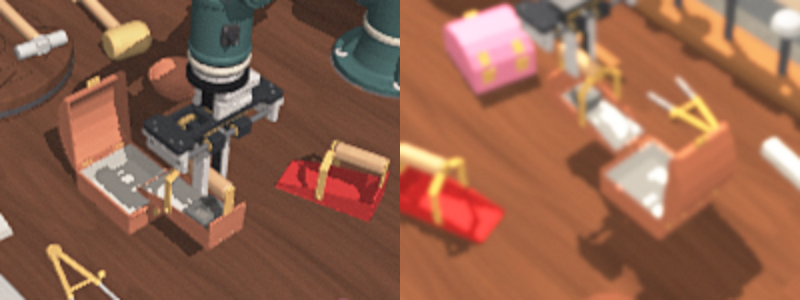

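View pics/w2.png

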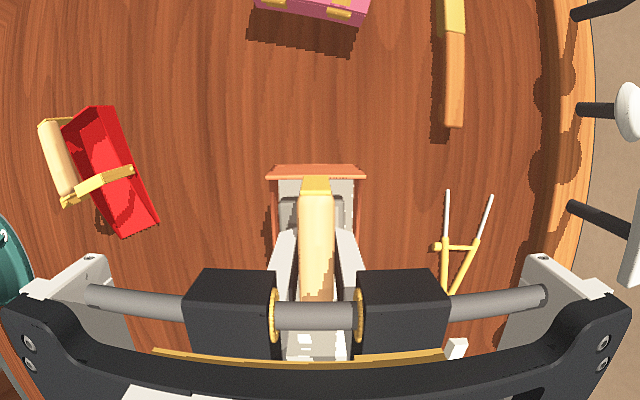

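The scoop is lined up with the box, the block is at rest at the back, and the lip is over the mouth just inside the front wall. Now lowering to feel for the bead.

drive_tool([
  [[0,0,0],[0,0,-5],10],
  [[0,0,0],[0,0,-13],10],
  [[0,0,0],[0,0,-19],10],
  [[0,0,0],[0,0,-23],10],
  [[0,0,0],[0,0,-23],10],
  [[0,0,0],[0,0,-23],10],
])

```text
time_s: 6.65
position: [0.5867, 0.1221, 0.1373]
orientation: [0.713, 0.701, -0.0, -0.0]
wrist_force: [0.6, 0.2, -2.9]
opening: 0.211
grip_force: 29.9
```

drive_tool([
  [[0,0,0],[0,0,-1],10],
  [[0,0,0],[0,0,-1],10],
  [[0,0,0],[0,0,-1],10],
])

```text
time_s: 6.95
position: [0.5869, 0.1221, 0.1368]
orientation: [0.713, 0.701, 0.0, 0.0]
wrist_force: [-0.1, 0.4, -1.7]
opening: 0.209
grip_force: 29.9
```

drive_tool([
  [[0,0,0],[0,0,-1],10],
  [[0,0,0],[0,0,-1],10],
  [[0,0,0],[0,0,-1],10],
])

```text
time_s: 7.25
position: [0.5867, 0.1221, 0.1355]
orientation: [0.713, 0.701, 0.0, 0.0]
wrist_force: [0.2, -1.0, -2.8]
opening: 0.21
grip_force: 29.9
```

drive_tool([
  [[0,0,0],[0,0,-1],10],
  [[0,0,0],[0,0,-1],10],
  [[0,0,0],[0,0,-1],10],
])

```text
time_s: 7.55
position: [0.5867, 0.1221, 0.1344]
orientation: [0.713, 0.701, -0.0, -0.0]
wrist_force: [0.4, 0.6, -2.5]
opening: 0.209
grip_force: 29.9
```

```bash
python3 -c "
from h import *
st()"
```

```text
t 7.55 pos [0.5867 0.1221 0.1344] rv [ 1.    -0.016 -0.   ] z [-0. -0. -1.] F [ 0.42  0.61 -2.48] T [0.009 0.058 0.021] q [ 0.11  0.23  1.4  -0.    1.51  0.13] op 0.209
```

drive_tool([
  [[0,0,0],[0,0,-1],10],
  [[0,0,0],[0,0,-1],10],
  [[0,0,0],[0,0,-1],10],
])

```text
time_s: 7.85
position: [0.5867, 0.1221, 0.1334]
orientation: [0.713, 0.701, -0.0, -0.0]
wrist_force: [0.1, 0.2, -3.0]
opening: 0.211
grip_force: 29.9
```

```bash
python3 -c "
from h import *
st()"
```

```text
t 7.85 pos [0.5867 0.1221 0.1334] rv [ 1.    -0.016 -0.   ] z [-0. -0. -1.] F [ 0.13  0.2  -3.01] T [-0.043  0.051 -0.033] q [ 0.11  0.23  1.4  -0.    1.51  0.13] op 0.211
```

drive_tool([
  [[0,0,0],[0,0,-1],10],
  [[0,0,0],[0,0,-1],10],
  [[0,0,0],[0,0,-1],10],
])

```text
time_s: 8.15
position: [0.5867, 0.1221, 0.1325]
orientation: [0.713, 0.701, -0.0, 0.0]
wrist_force: [0.1, -0.1, -3.0]
opening: 0.212
grip_force: 29.9
```

```bash
python3 -c "
from h import *
st()"
```

```text
t 8.15 pos [0.5867 0.1221 0.1325] rv [ 1.    -0.016  0.   ] z [ 0. -0. -1.] F [ 0.05 -0.06 -2.98] T [-0.048  0.08   0.019] q [ 0.11  0.23  1.4  -0.    1.51  0.13] op 0.212
```

drive_tool([
  [[0,0,0],[0,0,-1],10],
  [[0,0,0],[0,0,-1],10],
  [[0,0,0],[0,0,-1],10],
])

```text
time_s: 8.45
position: [0.5869, 0.1222, 0.1319]
orientation: [0.713, 0.701, 0.0, 0.0]
wrist_force: [-0.5, -0.1, -1.0]
opening: 0.21
grip_force: 29.9
```

```bash
python3 -c "
from h import *
st()"
```

```text
t 8.45 pos [0.5869 0.1222 0.1319] rv [ 1.    -0.016  0.001] z [ 0.001  0.    -1.   ] F [-0.51 -0.12 -1.04] T [-0.087  0.137 -0.011] q [ 0.11  0.23  1.4  -0.    1.51  0.13] op 0.21
```

drive_tool([
  [[0,0,0],[0,0,-0.5],10],
  [[0,0,0],[0,0,-0.5],10],
  [[0,0,0],[0,0,-0.5],10],
])

```text
time_s: 8.75
position: [0.587, 0.1224, 0.1317]
orientation: [0.713, 0.701, 0.001, 0.0]
wrist_force: [-0.8, 1.2, 1.3]
opening: 0.209
grip_force: 29.9
```

```bash
python3 -c "
from h import *
st()"
```

```text
t 8.75 pos [0.587  0.1224 0.1317] rv [ 1.    -0.016  0.001] z [ 0.001  0.    -1.   ] F [-0.82  1.16  1.28] T [-0.037  0.273 -0.069] q [0.11 0.23 1.4  0.   1.51 0.13] op 0.209
```

Contact felt: the bead top is about 41.5 mm up. Compute the tipping table about the bead.

```bash
cat >> h.py <<'E'
import os
DY,DZ=97.6,92.9
def tip(a,b):
    f=lambda t:np.array([DY*np.cos(t)-DZ*np.sin(t),DY*np.sin(t)+DZ*np.cos(t)])
    a,b=np.radians([a,b]); return (f(b)-f(a)).round(1)
def check(tag,ref='ref.npz'):
    s=st(); im,d=snapshot('wrist')
    np.savez(tag+'.npz',im=im,d=d)
    R=np.load(ref)['im'].astype(int); D=np.abs(im.astype(int)-R).sum(-1)[185:300,275:360]
    print('diff',D.mean().round(2),(D>60).sum()); z=-Rot.from_quat(s['orientation']).as_matrix()[:,2]
    print('tilt',np.degrees(np.arctan2(-z[1],z[2])).round(2))
    return im
E
python3 - <<'E'
from h import *
check('ref','w2.npz')
for t in range(1,13): print(t,np.radians(t).round(4),tip(0,t))
E
```

```text
t 8.75 pos [0.587  0.1224 0.1317] rv [ 1.    -0.016  0.001] z [ 0.001  0.    -1.   ] F [-0.82  1.16  1.28] T [-0.037  0.273 -0.069] q [0.11 0.23 1.4  0.   1.51 0.13] op 0.209
diff 13.75 435
tilt 0.03
1 0.0175 [-1.6  1.7]
2 0.0349 [-3.3  3.3]
3 0.0524 [-5.  5.]
4 0.0698 [-6.7  6.6]
5 0.0873 [-8.5  8.2]
6 0.1047 [-10.2   9.7]
7 0.1222 [-12.   11.2]
8 0.1396 [-13.9  12.7]
9 0.1571 [-15.7  14.1]
10 0.1745 [-17.6  15.5]
11 0.192 [-19.5  16.9]
12 0.2094 [-21.4  18.3]
```

drive_tool([
  [[0.0175,0,0],[0,-1.6,1.8],10],
  [[0.0349,-0.0006,0],[0,-3.3,3.5],10],
  [[0.0524,-0.0008,0],[-0.1,-5.0,5.2],10],
  [[0.0698,-0.001,0],[-0.1,-6.7,6.8],10],
  [[0.0873,-0.0014,0],[-0.1,-8.5,8.4],10],
  [[0.0873,-0.0014,0],[-0.1,-8.5,8.4],10],
  [[0.0873,-0.0014,0],[-0.1,-8.5,8.4],10],
])

```text
time_s: 9.5
position: [0.5868, 0.1127, 0.1393]
orientation: [0.712, 0.701, 0.031, -0.03]
wrist_force: [0.8, 0.2, 1.3]
opening: 0.214
grip_force: 30.0
```

```bash
python3 -c "
from h import *
check('t5')
for t in range(6,13): print(t,np.radians(t-5).round(4),tip(5,t))"
```

```text
t 9.5 pos [0.5868 0.1127 0.1393] rv [ 1.    -0.017  0.   ] z [ 0.002  0.086 -0.996] F [0.81 0.22 1.3 ] T [-0.482 -0.126  0.04 ] q [0.05 0.22 1.41 0.09 1.51 0.06] op 0.214
diff 19.87 535
tilt 4.94
6 0.0175 [-1.8  1.5]
7 0.0349 [-3.6  3. ]
8 0.0524 [-5.4  4.5]
9 0.0698 [-7.3  6. ]
10 0.0873 [-9.1  7.4]
11 0.1047 [-11.1   8.8]
12 0.1222 [-13.   10.1]
```

drive_tool([
  [[0.0175,0,0],[0,-1.8,1.6],10],
  [[0.0349,-0.0006,0],[0,-3.6,3.2],10],
  [[0.0524,-0.0008,0],[-0.1,-5.4,4.8],10],
  [[0.0698,-0.001,0],[-0.1,-7.3,6.3],10],
  [[0.0873,-0.0014,0],[-0.1,-9.1,7.7],10],
  [[0.096,-0.0015,0],[-0.1,-10.1,8.4],10],
  [[0.1047,-0.0017,0],[-0.2,-11.1,9.1],10],
  [[0.1047,-0.0017,0],[-0.2,-11.1,9.1],10],
  [[0.1047,-0.0017,0],[-0.2,-11.1,9.1],10],
])

```text
time_s: 10.45
position: [0.5862, 0.1025, 0.1482]
orientation: [0.71, 0.698, 0.068, -0.068]
wrist_force: [-0.1, -0.9, -2.3]
opening: 0.209
grip_force: 30.0
```

```bash
python3 -c "
from h import *
check('t11')
for t in range(11,27): print(t,tip(t,t+1))"
```

```text
t 10.45 pos [0.5862 0.1025 0.1482] rv [ 1.    -0.016 -0.001] z [ 0.002  0.191 -0.982] F [-0.07 -0.87 -2.3 ] T [-0.427  0.113 -0.019] q [-0.03  0.2   1.42  0.19  1.53 -0.02] op 0.209
diff 32.88 821
tilt 11.0
11 [-1.9  1.3]
12 [-2.   1.3]
13 [-2.   1.3]
14 [-2.   1.2]
15 [-2.   1.2]
16 [-2.   1.2]
17 [-2.1  1.1]
18 [-2.1  1.1]
19 [-2.1  1.1]
20 [-2.1  1. ]
21 [-2.1  1. ]
22 [-2.1  1. ]
23 [-2.2  0.9]
24 [-2.2  0.9]
25 [-2.2  0.8]
26 [-2.2  0.8]
```

```bash
cat >> h.py <<'E'
def mv(tag):
    a=np.load('ref.npz')['d'];b=np.load(tag+'.npz')['d']
    D=np.abs(a-b)[185:240,282:350]; D[:,18:50]=0
    # profile of depth along rows at left of the grip
    print('moved px',(D>.006).sum(),'prof',(b[188:236:4,284:292].mean(1)*1000).round(0),'|',(b[188:236:4,338:346].mean(1)*1000).round(0))
E
python3 -c "
from h import *
mv('ref');mv('t5');mv('t11')"
```

```text
moved px 0 prof [247. 248. 249. 237. 228. 229. 230. 230. 231. 232. 232. 180.] | [247. 248. 246. 239. 234. 235. 235. 236. 237. 238. 238. 180.]
moved px 19 prof [247. 248. 249. 238. 200. 229. 230. 230. 231. 232. 232. 181.] | [247. 248. 247. 239. 234. 235. 235. 236. 208. 238. 210. 181.]
moved px 22 prof [247. 248. 249. 239. 229. 229. 229. 230. 231. 232. 232. 180.] | [247. 248. 247. 239. 234. 234. 236. 236. 237. 238. 238. 180.]
```

drive_tool([
  [[0.0035,0,0],[0,-0.4,0],10],
  [[0.007,0,0],[0,-0.8,0.2],10],
  [[0.0105,0,0],[0,-1.2,0.5],10],
  [[0.014,0,0],[0,-1.5,0.7],10],
  [[0.0175,0,0],[0,-1.9,0.9],10],
  [[0.0175,0,0],[0,-1.9,0.9],10],
  [[0.0175,0,0],[0,-1.9,0.9],10],
])

```text
time_s: 11.2
position: [0.5865, 0.1006, 0.1495]
orientation: [0.709, 0.698, 0.075, -0.073]
wrist_force: [-1.5, 0.7, -1.0]
opening: 0.208
grip_force: 30.0
```

```bash
python3 -c "
from h import *
check('t12');mv('t12')"
```

```text
t 11.2 pos [0.5865 0.1006 0.1495] rv [ 1.    -0.016 -0.   ] z [ 0.003  0.208 -0.978] F [-1.49  0.69 -1.04] T [-0.285  0.289 -0.068] q [-0.04  0.2   1.42  0.21  1.53 -0.03] op 0.208
diff 34.72 856
tilt 12.01
moved px 34 prof [248. 248. 249. 238. 229. 229. 230. 230. 232. 232. 233. 180.] | [247. 248. 247. 239. 234. 234. 235. 236. 237. 238. 239. 181.]
```

drive_tool([
  [[0.0035,0,0],[0,-0.4,0.3],10],
  [[0.007,0,0],[0,-0.8,0.5],10],
  [[0.0105,0,0],[0,-1.2,0.8],10],
  [[0.014,0,0],[0,-1.6,1.0],10],
  [[0.0175,0,0],[0,-2.0,1.3],10],
  [[0.0175,0,0],[0,-2.0,1.3],10],
  [[0.0175,0,0],[0,-2.0,1.3],10],
  [[0.0175,0,0],[0,-2.0,1.3],10],
])

```text
time_s: 12.05
position: [0.5866, 0.0986, 0.1507]
orientation: [0.708, 0.697, 0.081, -0.079]
wrist_force: [0.1, -0.5, -0.6]
opening: 0.21
grip_force: 30.0
```

```bash
python3 -c "
from h import *
check('t13');mv('t13')"
```

```text
t 12.05 pos [0.5866 0.0986 0.1507] rv [ 1.    -0.016 -0.   ] z [ 0.003  0.225 -0.974] F [ 0.09 -0.54 -0.61] T [-0.314  0.225  0.032] q [-0.05  0.2   1.42  0.23  1.53 -0.05] op 0.21
diff 37.11 957
tilt 13.0
moved px 32 prof [247. 248. 249. 238. 229. 229. 230. 230. 231. 232. 232. 181.] | [247. 248. 247. 209. 234. 235. 235. 236. 237. 238. 238. 180.]
```

drive_tool([
  [[0.0035,0,0],[0,-0.4,0.3],10],
  [[0.007,0,0],[0,-0.8,0.5],10],
  [[0.0105,0,0],[0,-1.2,0.8],10],
  [[0.014,0,0],[0,-1.6,1.0],10],
  [[0.0175,0,0],[0,-2.0,1.3],10],
  [[0.0175,0,0],[0,-2.0,1.3],10],
  [[0.0175,0,0],[0,-2.0,1.3],10],
  [[0.0175,0,0],[0,-2.0,1.3],10],
])

```text
time_s: 12.9
position: [0.5865, 0.0966, 0.152]
orientation: [0.707, 0.696, 0.087, -0.086]
wrist_force: [0.2, -0.3, -0.6]
opening: 0.21
grip_force: 30.0
```

```bash
python3 -c "
from h import *
check('t14');mv('t14')"
```

```text
t 12.9 pos [0.5865 0.0966 0.152 ] rv [ 1.    -0.016 -0.001] z [ 0.003  0.242 -0.97 ] F [ 0.19 -0.25 -0.63] T [-0.425  0.102 -0.001] q [-0.07  0.2   1.42  0.24  1.54 -0.06] op 0.21
diff 38.76 1013
tilt 14.0
moved px 29 prof [248. 248. 248. 238. 229. 229. 229. 230. 232. 232. 232. 180.] | [248. 248. 247. 239. 235. 235. 236. 236. 237. 238. 238. 180.]
```

drive_tool([
  [[0.0035,0,0],[0,-0.4,0.2],10],
  [[0.007,0,0],[0,-0.8,0.5],10],
  [[0.0105,0,0],[0,-1.2,0.7],10],
  [[0.014,0,0],[0,-1.6,1.0],10],
  [[0.0175,0,0],[0,-2.0,1.2],10],
  [[0.0175,0,0],[0,-2.0,1.2],10],
  [[0.0175,0,0],[0,-2.0,1.2],10],
  [[0.0175,0,0],[0,-2.0,1.2],10],
])

```text
time_s: 13.75
position: [0.5865, 0.0946, 0.1532]
orientation: [0.707, 0.695, 0.093, -0.092]
wrist_force: [-0.2, -0.5, -0.4]
opening: 0.214
grip_force: 30.0
```

```bash
python3 -c "
from h import *
check('t15');mv('t15')"
```

```text
t 13.75 pos [0.5865 0.0946 0.1532] rv [ 1.    -0.016 -0.001] z [ 0.003  0.259 -0.966] F [-0.18 -0.5  -0.44] T [-0.407  0.167  0.004] q [-0.08  0.2   1.42  0.26  1.54 -0.07] op 0.214
diff 40.61 1096
tilt 15.01
moved px 29 prof [247. 248. 249. 238. 229. 229. 229. 230. 231. 231. 232. 181.] | [247. 248. 247. 240. 234. 235. 235. 205. 237. 238. 239. 181.]
```

drive_tool([
  [[0.0035,0,0],[0,-0.4,0.2],10],
  [[0.007,0,0],[0,-0.8,0.5],10],
  [[0.0105,0,0],[0,-1.2,0.7],10],
  [[0.014,0,0],[0,-1.6,1.0],10],
  [[0.0175,0,0],[0,-2.0,1.2],10],
  [[0.0175,0,0],[0,-2.0,1.2],10],
  [[0.0175,0,0],[0,-2.0,1.2],10],
  [[0.0175,0,0],[0,-2.0,1.2],10],
])

```text
time_s: 14.6
position: [0.5865, 0.0926, 0.1544]
orientation: [0.706, 0.695, 0.099, -0.098]
wrist_force: [-0.5, -0.0, -0.6]
opening: 0.209
grip_force: 30.0
```

```bash
python3 -c "
from h import *
check('t16');mv('t16')"
```

```text
t 14.6 pos [0.5865 0.0926 0.1544] rv [ 1.    -0.016 -0.001] z [ 0.003  0.276 -0.961] F [-0.51 -0.05 -0.6 ] T [-0.447  0.068  0.008] q [-0.09  0.2   1.42  0.28  1.55 -0.09] op 0.209
diff 41.35 1111
tilt 16.01
moved px 30 prof [247. 248. 249. 238. 229. 229. 229. 230. 231. 232. 232. 181.] | [247. 248. 247. 239. 234. 235. 235. 236. 236. 238. 238. 181.]
```

drive_tool([
  [[0.0035,0,0],[0,-0.4,0.2],10],
  [[0.007,0,0],[0,-0.8,0.5],10],
  [[0.0105,0,0],[0,-1.2,0.7],10],
  [[0.014,0,0],[0,-1.6,1.0],10],
  [[0.0175,0,0],[0,-2.0,1.2],10],
  [[0.0175,0,0],[0,-2.0,1.2],10],
  [[0.0175,0,0],[0,-2.0,1.2],10],
  [[0.0175,0,0],[0,-2.0,1.2],10],
])

```text
time_s: 15.45
position: [0.5865, 0.0906, 0.1556]
orientation: [0.705, 0.694, 0.105, -0.104]
wrist_force: [0.5, -0.5, -1.1]
opening: 0.212
grip_force: 30.0
```

```bash
python3 -c "
from h import *
check('t17');mv('t17')"
```

```text
t 15.45 pos [0.5865 0.0906 0.1556] rv [ 1.    -0.016 -0.002] z [ 0.003  0.292 -0.956] F [ 0.5  -0.47 -1.12] T [-0.408  0.074  0.025] q [-0.1   0.2   1.42  0.3   1.55 -0.1 ] op 0.212
diff 43.01 1192
tilt 17.01
moved px 26 prof [247. 248. 249. 238. 229. 229. 230. 230. 231. 232. 203. 181.] | [247. 248. 247. 240. 234. 235. 235. 236. 237. 238. 238. 180.]
```

drive_tool([
  [[0.0035,0,0],[0,-0.4,0.2],10],
  [[0.007,0,0],[0,-0.8,0.4],10],
  [[0.0105,0,0],[0,-1.2,0.6],10],
  [[0.014,0,0],[0,-1.6,0.8],10],
  [[0.0175,0,0],[0,-2.1,1.0],10],
  [[0.0175,0,0],[0,-2.1,1.0],10],
  [[0.0175,0,0],[0,-2.1,1.0],10],
  [[0.0175,0,0],[0,-2.1,1.0],10],
])

```text
time_s: 16.3
position: [0.5865, 0.0885, 0.1566]
orientation: [0.704, 0.693, 0.111, -0.11]
wrist_force: [-0.2, -0.1, -0.6]
opening: 0.209
grip_force: 30.0
```

```bash
python3 -c "
from h import *
check('t18');mv('t18')"
```

```text
t 16.3 pos [0.5865 0.0885 0.1566] rv [ 1.    -0.016 -0.002] z [ 0.003  0.309 -0.951] F [-0.19 -0.11 -0.63] T [-0.394  0.153 -0.01 ] q [-0.12  0.2   1.42  0.31  1.55 -0.11] op 0.209
diff 45.04 1313
tilt 18.02
moved px 28 prof [247. 248. 249. 239. 229. 229. 230. 230. 231. 231. 232. 180.] | [247. 248. 247. 240. 234. 234. 236. 236. 237. 237. 239. 180.]
```

drive_tool([
  [[0.0035,0,0],[0,-0.4,0.2],10],
  [[0.007,0,0],[0,-0.8,0.4],10],
  [[0.0105,0,0],[0,-1.2,0.6],10],
  [[0.014,0,0],[0,-1.6,0.9],10],
  [[0.0175,0,0],[0,-2.1,1.1],10],
  [[0.0175,0,0],[0,-2.1,1.1],10],
  [[0.0175,0,0],[0,-2.1,1.1],10],
  [[0.0175,0,0],[0,-2.1,1.1],10],
])

```text
time_s: 17.15
position: [0.5865, 0.0864, 0.1577]
orientation: [0.703, 0.692, 0.117, -0.117]
wrist_force: [0.9, -1.1, 0.1]
opening: 0.215
grip_force: 30.0
```

```bash
python3 -c "
from h import *
check('t19');mv('t19')"
```

```text
t 17.15 pos [0.5865 0.0864 0.1577] rv [ 1.    -0.016 -0.002] z [ 0.003  0.326 -0.945] F [ 0.86 -1.13  0.13] T [-0.432  0.07  -0.055] q [-0.13  0.2   1.42  0.33  1.56 -0.12] op 0.215
diff 46.71 1381
tilt 19.01
moved px 30 prof [247. 248. 218. 238. 228. 229. 230. 202. 231. 231. 232. 181.] | [247. 248. 248. 240. 234. 235. 235. 236. 237. 238. 238. 181.]
```

drive_tool([
  [[0.0035,0,0],[0,-0.4,0.2],10],
  [[0.007,0,0],[0,-0.8,0.4],10],
  [[0.0105,0,0],[0,-1.2,0.7],10],
  [[0.014,0,0],[0,-1.6,0.9],10],
  [[0.0175,0,0],[0,-2.1,1.2],10],
  [[0.0175,0,0],[0,-2.1,1.2],10],
  [[0.0175,0,0],[0,-2.1,1.2],10],
  [[0.0175,0,0],[0,-2.1,1.2],10],
])

```text
time_s: 18.0
position: [0.5865, 0.0842, 0.1588]
orientation: [0.702, 0.691, 0.123, -0.123]
wrist_force: [0.8, 0.6, -0.2]
opening: 0.212
grip_force: 30.0
```

```bash
python3 -c "
from h import *
check('t20');mv('t20')"
```

```text
t 18.0 pos [0.5865 0.0842 0.1588] rv [ 1.    -0.016 -0.002] z [ 0.003  0.342 -0.94 ] F [ 0.82  0.55 -0.19] T [-0.56   0.057  0.006] q [-0.14  0.2   1.42  0.35  1.57 -0.14] op 0.212
diff 48.0 1434
tilt 20.01
moved px 24 prof [247. 248. 249. 239. 229. 229. 230. 230. 231. 232. 232. 180.] | [247. 248. 247. 240. 234. 235. 235. 236. 205. 238. 238. 181.]
```

drive_tool([
  [[0.0035,0,0],[0,-0.4,0.2],10],
  [[0.007,0,0],[0,-0.8,0.4],10],
  [[0.0105,0,0],[0,-1.2,0.6],10],
  [[0.014,0,0],[0,-1.6,0.9],10],
  [[0.0175,0,0],[0,-2.1,1.1],10],
  [[0.0175,0,0],[0,-2.1,1.1],10],
  [[0.0175,0,0],[0,-2.1,1.1],10],
  [[0.0175,0,0],[0,-2.1,1.1],10],
])

```text
time_s: 18.85
position: [0.5864, 0.0822, 0.1599]
orientation: [0.701, 0.69, 0.129, -0.129]
wrist_force: [-0.7, -0.6, -2.8]
opening: 0.21
grip_force: 30.0
```

```bash
python3 -c "
from h import *
check('t21');mv('t21')"
```

```text
t 18.85 pos [0.5864 0.0822 0.1599] rv [ 1.    -0.016 -0.003] z [ 0.003  0.359 -0.933] F [-0.66 -0.62 -2.81] T [-0.68   0.031  0.011] q [-0.16  0.2   1.42  0.36  1.57 -0.15] op 0.21
diff 49.4 1514
tilt 21.02
moved px 23 prof [247. 248. 249. 238. 229. 229. 230. 230. 231. 232. 233. 181.] | [248. 248. 247. 239. 234. 234. 235. 236. 237. 238. 238. 181.]
```

```bash
cat >> h.py <<'E'
def fz(n=6):
    F=[]
    for i in range(n):
        snapshot('wrist'); s=env.read_state(); F.append(np.r_[s['wrist_force'],s['ft_torque']])
    print('avg',np.mean(F,0).round(2),'sd',np.std(F,0).round(2))
E
python3 -c "
from h import *
fz(8)"
```

```text
avg [ 0.16 -0.86 -1.99 -0.62  0.02 -0.  ] sd [0.33 0.35 0.53 0.02 0.04 0.04]
```

drive_tool([
  [[0.0035,0,0],[0,-0.4,0.1],10],
  [[0.007,0,0],[0,-0.8,0.2],10],
  [[0.0105,0,0],[0,-1.2,0.4],10],
  [[0.014,0,0],[0,-1.6,0.6],10],
  [[0.0175,0,0],[0,-2.1,0.8],10],
  [[0.0175,0,0],[0,-2.1,0.8],10],
  [[0.0175,0,0],[0,-2.1,0.8],10],
  [[0.0175,0,0],[0,-2.1,0.8],10],
])

```text
time_s: 20.1
position: [0.5865, 0.0802, 0.1609]
orientation: [0.7, 0.688, 0.135, -0.135]
wrist_force: [-1.8, -0.1, -1.8]
opening: 0.214
grip_force: 30.0
```

```bash
python3 -c "
from h import *
check('t22');mv('t22');fz(4)"
```

```text
t 20.1 pos [0.5865 0.0802 0.1609] rv [ 1.    -0.016 -0.003] z [ 0.003  0.375 -0.927] F [-1.77 -0.12 -1.83] T [-0.475  0.127 -0.006] q [-0.17  0.2   1.42  0.38  1.58 -0.16] op 0.214
diff 51.22 1592
tilt 22.03
moved px 29 prof [247. 248. 249. 239. 229. 229. 230. 230. 231. 231. 232. 180.] | [247. 248. 247. 211. 234. 235. 235. 236. 237. 238. 238. 181.]
avg [-0.28  0.22 -1.05 -0.47  0.13 -0.02] sd [0.04 0.23 0.28 0.01 0.03 0.03]
```

drive_tool([
  [[0.0035,0,0],[0,-0.4,0.2],10],
  [[0.007,0,0],[0,-0.8,0.4],10],
  [[0.0105,0,0],[0,-1.2,0.5],10],
  [[0.014,0,0],[0,-1.6,0.7],10],
  [[0.0175,0,0],[0,-2.1,0.9],10],
  [[0.0175,0,0],[0,-2.1,0.9],10],
  [[0.0175,0,0],[0,-2.1,0.9],10],
  [[0.0175,0,0],[0,-2.1,0.9],10],
])

```text
time_s: 21.15
position: [0.5865, 0.0779, 0.1617]
orientation: [0.699, 0.687, 0.141, -0.141]
wrist_force: [-0.4, 0.1, -0.5]
opening: 0.21
grip_force: 30.0
```

```bash
python3 -c "
from h import *
check('t23');mv('t23');fz(3)"
```

```text
t 21.15 pos [0.5865 0.0779 0.1617] rv [ 1.    -0.016 -0.003] z [ 0.003  0.391 -0.92 ] F [-0.43  0.06 -0.5 ] T [-0.459  0.064 -0.004] q [-0.18  0.21  1.42  0.4   1.58 -0.17] op 0.21
diff 53.32 1699
tilt 23.02
moved px 27 prof [248. 248. 249. 239. 229. 228. 230. 230. 231. 232. 232. 181.] | [216. 248. 248. 240. 234. 235. 235. 236. 237. 238. 238. 180.]
avg [ 0.14 -0.62 -0.44 -0.54  0.06 -0.02] sd [0.17 0.43 0.34 0.03 0.   0.02]
```

drive_tool([
  [[0.0035,0,0],[0,-0.4,0.2],10],
  [[0.007,0,0],[0,-0.8,0.4],10],
  [[0.0105,0,0],[0,-1.2,0.6],10],
  [[0.014,0,0],[0,-1.7,0.8],10],
  [[0.0175,0,0],[0,-2.2,1.0],10],
  [[0.0175,0,0],[0,-2.2,1.0],10],
  [[0.0175,0,0],[0,-2.2,1.0],10],
  [[0.0175,0,0],[0,-2.2,1.0],10],
])

```text
time_s: 22.15
position: [0.5865, 0.0758, 0.1626]
orientation: [0.697, 0.686, 0.147, -0.147]
wrist_force: [0.1, -0.6, -1.5]
opening: 0.209
grip_force: 30.0
```

```bash
python3 -c "
from h import *
check('t24');mv('t24');fz(3)"
```

```text
t 22.15 pos [0.5865 0.0758 0.1626] rv [ 1.    -0.016 -0.004] z [ 0.003  0.407 -0.913] F [ 0.11 -0.64 -1.55] T [-0.589 -0.027 -0.044] q [-0.19  0.21  1.42  0.41  1.59 -0.19] op 0.209
diff 56.44 1778
tilt 24.03
moved px 142 prof [247. 248. 249. 245. 231. 229. 230. 230. 231. 232. 232. 181.] | [247. 217. 249. 245. 235. 235. 236. 236. 237. 238. 239. 180.]
avg [-0.07 -1.17 -1.93 -0.62  0.05  0.01] sd [0.09 0.69 0.37 0.02 0.01 0.01]
```

The block has begun to move at about 24°. Hold that angle and watch.

```bash
python3 -c "
from h import *
for i in range(4):
    check('s%d'%i);mv('s%d'%i); [snapshot('side') for _ in range(3)]"
```

```text
t 22.35 pos [0.5864 0.0758 0.1626] rv [ 1.    -0.016 -0.004] z [ 0.003  0.407 -0.913] F [-0.05 -1.11 -1.98] T [-0.648  0.062  0.001] q [-0.19  0.21  1.42  0.41  1.59 -0.19] op 0.211
diff 57.93 1816
tilt 24.03
moved px 178 prof [247. 248. 249. 249. 205. 229. 201. 231. 231. 232. 233. 181.] | [247. 248. 248. 247. 238. 235. 235. 236. 237. 237. 239. 180.]
t 22.55 pos [0.5865 0.0758 0.1626] rv [ 1.    -0.016 -0.004] z [ 0.003  0.407 -0.913] F [ 0.71 -0.65 -0.95] T [-0.655  0.049 -0.054] q [-0.19  0.21  1.42  0.41  1.59 -0.19] op 0.212
diff 58.67 1853
tilt 24.03
moved px 212 prof [247. 248. 248. 250. 238. 202. 229. 230. 231. 232. 233. 181.] | [248. 248. 249. 250. 240. 235. 235. 236. 237. 237. 238. 180.]
t 22.75 pos [0.5864 0.0758 0.1627] rv [ 1.    -0.016 -0.004] z [ 0.003  0.407 -0.913] F [ 0.44 -0.4  -2.53] T [-0.652  0.004  0.01 ] q [-0.19  0.21  1.42  0.41  1.59 -0.19] op 0.216
diff 59.06 1850
tilt 24.03
moved px 243 prof [248. 248. 249. 250. 242. 232. 230. 230. 231. 232. 233. 180.] | [247. 248. 249. 249. 243. 236. 235. 236. 237. 238. 239. 181.]
t 22.95 pos [0.5865 0.0758 0.1627] rv [ 1.    -0.016 -0.004] z [ 0.003  0.407 -0.913] F [-0.16 -0.45 -1.42] T [-0.696  0.033 -0.026] q [-0.19  0.21  1.42  0.41  1.59 -0.19] op 0.209
diff 58.95 1869
tilt 24.03
moved px 272 prof [248. 248. 249. 250. 246. 235. 230. 230. 231. 232. 203. 181.] | [247. 248. 249. 249. 245. 239. 235. 236. 237. 238. 239. 180.]
```

drive_tool([
  [[0,0,0],[0,0,0],10],
  [[0,0,0],[0,0,0],10],
  [[0,0,0],[0,0,0],10],
  [[0,0,0],[0,0,0],10],
  [[0,0,0],[0,0,0],10],
  [[0,0,0],[0,0,0],10],
  [[0,0,0],[0,0,0],10],
  [[0,0,0],[0,0,0],10],
  [[0,0,0],[0,0,0],10],
  [[0,0,0],[0,0,0],10],
  [[0,0,0],[0,0,0],10],
  [[0,0,0],[0,0,0],10],
  [[0,0,0],[0,0,0],10],
  [[0,0,0],[0,0,0],10],
  [[0,0,0],[0,0,0],10],
])

```text
time_s: 24.65
position: [0.5864, 0.0758, 0.1627]
orientation: [0.697, 0.686, 0.147, -0.147]
wrist_force: [0.8, -0.2, -2.0]
opening: 0.212
grip_force: 30.0
```

```bash
python3 -c "
from h import *
check('s5');mv('s5');fz(4)
im,_=snapshot('scene'); cv2.imwrite('pics/s5.png',cv2.resize(im[130:270,250:440],(760,560))[:,:,::-1])"
```

```text
t 24.65 pos [0.5864 0.0758 0.1627] rv [ 1.    -0.016 -0.004] z [ 0.003  0.407 -0.913] F [ 0.76 -0.2  -2.01] T [-0.714  0.069  0.026] q [-0.19  0.21  1.42  0.41  1.59 -0.19] op 0.212
diff 57.44 1902
tilt 24.03
moved px 569 prof [248. 217. 249. 249. 250. 251. 252. 253. 238. 233. 233. 181.] | [247. 248. 249. 250. 251. 252. 252. 250. 242. 238. 238. 181.]
avg [ 0.32 -0.35 -2.24 -0.7   0.07  0.01] sd [0.46 0.3  0.42 0.03 0.02 0.03]
```

View pics/s5.png

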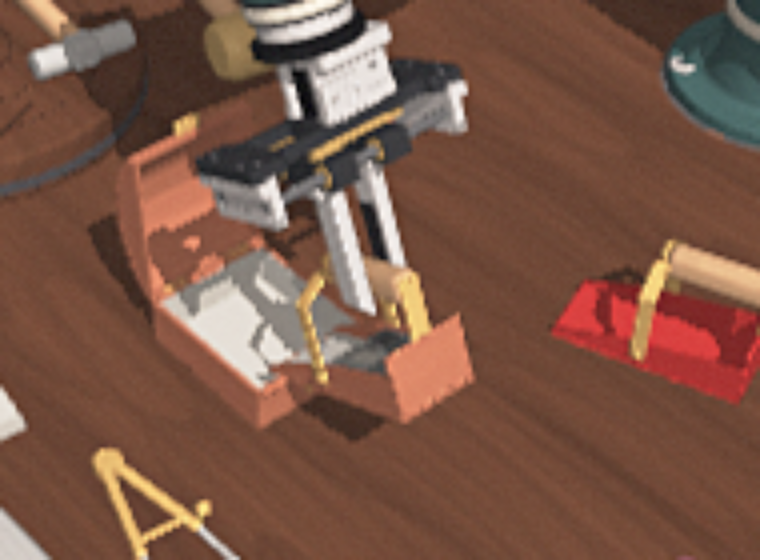

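The block glides slowly (about 6 mm/s); contact is light, so I add 0.2 mm of seating without changing the angle and keep waiting.

drive_tool([
  [[0,0,0],[0,0,-0.1],10],
  [[0,0,0],[0,0,-0.2],10],
  [[0,0,0],[0,0,-0.2],10],
  [[0,0,0],[0,0,-0.2],10],
  [[0,0,0],[0,0,-0.2],10],
  [[0,0,0],[0,0,-0.2],10],
  [[0,0,0],[0,0,-0.2],10],
  [[0,0,0],[0,0,-0.2],10],
  [[0,0,0],[0,0,-0.2],10],
  [[0,0,0],[0,0,-0.2],10],
  [[0,0,0],[0,0,-0.2],10],
  [[0,0,0],[0,0,-0.2],10],
  [[0,0,0],[0,0,-0.2],10],
  [[0,0,0],[0,0,-0.2],10],
  [[0,0,0],[0,0,-0.2],10],
  [[0,0,0],[0,0,-0.2],10],
  [[0,0,0],[0,0,-0.2],10],
  [[0,0,0],[0,0,-0.2],10],
  [[0,0,0],[0,0,-0.2],10],
  [[0,0,0],[0,0,-0.2],10],
])

```text
time_s: 26.95
position: [0.5865, 0.0759, 0.1626]
orientation: [0.697, 0.686, 0.147, -0.147]
wrist_force: [-0.4, 0.0, 0.6]
opening: 0.213
grip_force: 30.0
```

```bash
cat >> h.py <<'E'
def blk():
    # block points along scoop x, from side+scene cams: grey points above tilted pan floor
    out=[]
    s=env.read_state(); R=Rot.from_quat(s['orientation']).as_matrix(); o=s['position']
    for c in ('scene','side'):
        im,d=snapshot(c); P=world(c,d); Q=(P-o)@R  # tool frame; scoop x = toward lip
        ax=Q[...,0]*(1 if R[1,0]<0 else -1); h=.0904-Q[...,2] # height above underside
        m=(abs(Q[...,1])<.024)&(h>.017)&(h<.032)&(ax>-.03)&(ax<.125)
        a=ax[m]; print(c,m.sum(),'block x from grip',(np.percentile(a,[2,50,98])*1000).round(0) if m.sum()>5 else '')
E
python3 -c "
from h import *
check('s6');mv('s6');blk();fz(2)"
```

```text
t 26.95 pos [0.5865 0.0759 0.1626] rv [ 1.    -0.016 -0.003] z [ 0.003  0.407 -0.913] F [-0.41  0.01  0.56] T [-0.418  0.121 -0.002] q [-0.19  0.21  1.43  0.41  1.59 -0.19] op 0.213
diff 57.72 1921
tilt 24.04
moved px 781 prof [247. 248. 249. 250. 250. 251. 253. 252. 254. 255. 255. 181.] | [248. 217. 249. 250. 250. 251. 252. 253. 254. 255. 255. 181.]
scene 137 block x from grip [17. 29. 54.]
side 98 block x from grip [22. 46. 58.]
avg [-0.92 -0.05  0.9  -0.4   0.13 -0.02] sd [0.43 0.37 0.37 0.01 0.03 0.04]
```

drive_tool([
  [[0,0,0],[0,0,0],10],
  [[0,0,0],[0,0,0],10],
  [[0,0,0],[0,0,0],10],
  [[0,0,0],[0,0,0],10],
  [[0,0,0],[0,0,0],10],
  [[0,0,0],[0,0,0],10],
  [[0,0,0],[0,0,0],10],
  [[0,0,0],[0,0,0],10],
  [[0,0,0],[0,0,0],10],
  [[0,0,0],[0,0,0],10],
  [[0,0,0],[0,0,0],10],
  [[0,0,0],[0,0,0],10],
  [[0,0,0],[0,0,0],10],
  [[0,0,0],[0,0,0],10],
  [[0,0,0],[0,0,0],10],
  [[0,0,0],[0,0,0],10],
  [[0,0,0],[0,0,0],10],
  [[0,0,0],[0,0,0],10],
])

```text
time_s: 29.0
position: [0.5865, 0.0758, 0.1625]
orientation: [0.697, 0.686, 0.147, -0.147]
wrist_force: [-0.3, 0.6, 1.3]
opening: 0.209
grip_force: 30.0
```

```bash
python3 -c "
from h import *
st();blk();fz(2)"
```

```text
t 29.0 pos [0.5865 0.0758 0.1625] rv [ 1.    -0.016 -0.003] z [ 0.003  0.407 -0.913] F [-0.29  0.61  1.31] T [-0.349  0.076 -0.064] q [-0.19  0.21  1.43  0.41  1.59 -0.19] op 0.209
scene 138 block x from grip [20. 34. 58.]
side 103 block x from grip [27. 50. 62.]
avg [-0.11  0.09  1.43 -0.31  0.04  0.01] sd [0.13 0.83 0.22 0.02 0.01 0.02]
```

The glide has nearly stalled because my seating pressed the lip up a little. I'll relieve that and add half a degree.

drive_tool([
  [[0.003,0,0],[0,-0.4,0.2],10],
  [[0.006,0,0],[0,-0.8,0.5],10],
  [[0.009,0,0],[0,-1.1,0.7],10],
  [[0.009,0,0],[0,-1.1,0.7],10],
  [[0.009,0,0],[0,-1.1,0.7],10],
  [[0.009,0,0],[0,-1.1,0.7],10],
  [[0.009,0,0],[0,-1.1,0.7],10],
  [[0.009,0,0],[0,-1.1,0.7],10],
  [[0.009,0,0],[0,-1.1,0.7],10],
])

```text
time_s: 30.1
position: [0.5864, 0.0746, 0.163]
orientation: [0.697, 0.685, 0.15, -0.15]
wrist_force: [-0.1, -1.2, 0.2]
opening: 0.21
grip_force: 30.0
```

```bash
python3 -c "
from h import *
st();blk();fz(4);blk()"
```

```text
t 30.1 pos [0.5864 0.0746 0.163 ] rv [ 1.    -0.016 -0.004] z [ 0.003  0.415 -0.91 ] F [-0.06 -1.24  0.18] T [-0.645 -0.082 -0.105] q [-0.2   0.21  1.43  0.42  1.59 -0.19] op 0.21
scene 121 block x from grip [40. 52. 78.]
side 135 block x from grip [47. 66. 84.]
avg [ 0.2  -1.21 -1.3  -0.65 -0.04 -0.02] sd [0.21 0.31 0.51 0.05 0.01 0.02]
scene 113 block x from grip [62. 76. 99.]
side 141 block x from grip [ 71.  89. 108.]
```

drive_tool([
  [[0,0,0],[0,0,0],10],
  [[0,0,0],[0,0,0],10],
  [[0,0,0],[0,0,0],10],
  [[0,0,0],[0,0,0],10],
  [[0,0,0],[0,0,0],10],
  [[0,0,0],[0,0,0],10],
  [[0,0,0],[0,0,0],10],
  [[0,0,0],[0,0,0],10],
  [[0,0,0],[0,0,0],10],
  [[0,0,0],[0,0,0],10],
])

```text
time_s: 31.5
position: [0.5864, 0.0748, 0.1632]
orientation: [0.697, 0.685, 0.15, -0.151]
wrist_force: [-0.7, -0.8, -1.5]
opening: 0.207
grip_force: 30.0
```

```bash
python3 -c "
from h import *
st();blk();fz(2)
im,_=snapshot('scene');im2,_=snapshot('side'); cv2.imwrite('pics/s7.png',np.hstack([cv2.resize(im[130:270,250:440],(400,300)),cv2.resize(im2[130:260,210:390],(400,300))])[:,:,::-1])"
```

```text
t 31.5 pos [0.5864 0.0748 0.1632] rv [ 1.    -0.016 -0.004] z [ 0.003  0.416 -0.91 ] F [-0.71 -0.76 -1.53] T [-0.623  0.115 -0.083] q [-0.2   0.21  1.42  0.42  1.59 -0.19] op 0.207
scene 0 block x from grip 
side 0 block x from grip 
avg [-0.06 -0.49 -1.2  -0.67  0.08  0.03] sd [0.19 0.28 0.09 0.01 0.02 0.04]
```

View pics/s7.png

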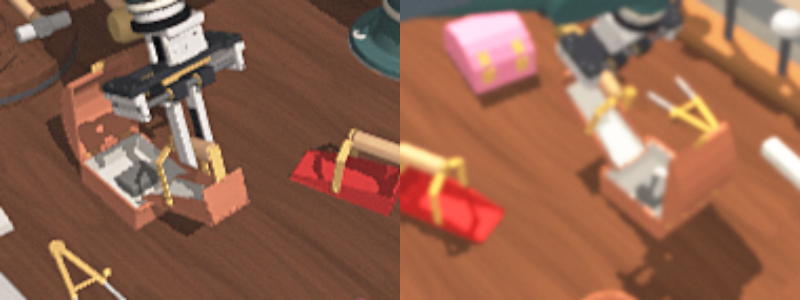

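The block is in the box at about (137,180) in the scene crop. Now retreat and level the scoop.

drive_tool([
  [[0,0,0],[0,4,4],10],
  [[0,0,0],[0,14,11],10],
  [[0,0,0],[0,28,20],10],
  [[-0.05,0.001,0],[0,42,30],10],
  [[-0.15,0.002,0],[0,56,36],10],
  [[-0.25,0.004,0],[0,65,40],10],
  [[-0.35,0.006,0],[0,70,40],10],
  [[-0.4285,0.007,0],[0,70,40],10],
  [[-0.4285,0.007,0],[0,70,40],10],
  [[-0.4285,0.007,0],[0,70,40],10],
])

```text
time_s: 32.8
position: [0.5862, 0.1463, 0.2036]
orientation: [0.712, 0.702, -0.0, -0.002]
wrist_force: [0.8, -0.6, -2.0]
opening: 0.21
grip_force: 30.0
```

drive_tool([
  [[0,0,-0.03],[-15,15,0],10],
  [[0,0,-0.06],[-35,35,-5],10],
  [[0,0,-0.1],[-55,55,-20],10],
  [[0,0,-0.13],[-70,68,-45],10],
  [[0,0,-0.13],[-74,71,-75],10],
  [[0,0,-0.13],[-74,71,-95],10],
  [[0,0,-0.13],[-74,71,-106],10],
  [[0,0,-0.13],[-74,71,-109],10],
  [[0,0,-0.13],[-74,71,-109],10],
  [[0,0,-0.13],[-74,71,-109],10],
])

```text
time_s: 33.8
position: [0.5136, 0.2157, 0.0958]
orientation: [0.757, 0.653, 0.0, -0.001]
wrist_force: [0.5, -0.1, -2.9]
opening: 0.212
grip_force: 30.0
```

```bash
python3 -c "
from h import *
st();fz(2)
for c in ('scene','side'):
    im,d=snapshot(c);P=world(c,d)
    m=((P>[.535,-.10,.003])&(P<[.635,.015,.036])).all(-1)&((P[...,2]>.011)); q=P[m]; q=q[(abs(q[:,0]-.585)<.044)&(q[:,1]>-.094)&(q[:,1]<.010)]; print(c,len(q),cv2.minAreaRect((q[:,:2]*1000).astype(np.float32)),np.percentile(q[:,2],[50,95,100]).round(3))
    L=((P>[.45,-.22,.05])&(P<[.70,.06,.3])).all(-1); q=P[L]; t=q[q[:,2]>.16]; print('lid top',t.mean(0).round(3),q[:,2].max().round(3),q[:,1].min().round(3))
"
```

```text
t 33.8 pos [0.5136 0.2157 0.0958] rv [ 0.989 -0.148 -0.001] z [-0.001  0.002 -1.   ] F [ 0.51 -0.09 -2.91] T [-0.039  0.062  0.005] q [0.29 0.17 1.55 0.   1.42 0.44] op 0.212
avg [-0.05  0.28 -1.42  0.    0.03 -0.01] sd [0.8  0.44 0.29 0.   0.01 0.  ]
scene 207 ((585.7859497070312, -46.82110595703125), (54.000789642333984, 57.546077728271484), 4.288112640380859) [0.026 0.03  0.033]
lid top [ 0.588 -0.118  0.166] 0.178 -0.144
side 144 ((585.8857421875, -27.447731018066406), (84.3746566772461, 45.57164001464844), 60.56577682495117) [0.026 0.032 0.034]
lid top [ 0.584 -0.123  0.165] 0.179 -0.146
```

drive_tool([
  [[0,0,0],[0,0,-2],10],
  [[0,0,0],[0,0,-4],10],
  [[0,0,0],[0,0,-4.5],10],
  [[0,0,0],[0,0,-4.5],10],
  [[0,0,0],[0,0,-4.5],10],
])

```text
time_s: 34.5
position: [0.5127, 0.2157, 0.0906]
orientation: [0.757, 0.653, -0.001, -0.001]
wrist_force: [-3.0, -1.1, 5.6]
opening: 0.211
grip_force: 30.0
```

```bash
python3 -c "
from h import *
st();fz(3)"
```

```text
t 34.5 pos [0.5127 0.2157 0.0906] rv [ 0.989 -0.147 -0.003] z [-0.003  0.001 -1.   ] F [-3.03 -1.13  5.61] T [-0.192  0.436  0.058] q [0.3  0.17 1.56 0.   1.41 0.44] op 0.211
avg [-2.49 -1.41  5.25 -0.19  0.5  -0.02] sd [0.37 0.2  0.5  0.04 0.03 0.02]
```

Scoop is down on the bench where it stood. Release, lift, and go round behind the lid with fingers closing.

drive_tool([
  [[0,0,0],[0,0,0.5],50],
  [[0,0,0],[0,0,0.8],50],
  [[0,0,0],[0,0,0.8],50],
  [[0,0,0],[0,0,0.8],50],
  [[0,0,0],[0,0,0.8],50],
  [[0,0,0],[0,0,0.8],50],
  [[0,0,0],[0,0,20],50],
  [[0,0,0],[0,0,60],50],
  [[0,0,0],[0,0,105],50],
  [[0,0,0],[0,0,150],0],
  [[0,0,0.05],[10,-45,155],0],
  [[0,0,0.1],[20,-90,155],0],
  [[0,0,0.15],[30,-138,155],0],
  [[0,0,0.15],[40,-186,155],0],
  [[0,0,0.15],[50,-234,155],0],
  [[0,0,0.15],[60,-282,155],0],
  [[0,0,0.15],[72,-330,155],0],
  [[0,0,0.15],[72,-378,155],0],
  [[0,0,0.15],[72,-411,155],0],
  [[0,0,0.15],[72,-411,155],0],
])

```text
time_s: 36.65
position: [0.5839, -0.1999, 0.2437]
orientation: [0.708, 0.706, -0.002, -0.001]
wrist_force: [0.7, 0.1, -0.5]
opening: 0.006
grip_force: 0.0
```

```bash
python3 - <<'E'
from h import *
st()
for c in ('scene','side'):
    im,d=snapshot(c);P=world(c,d)
    m=((P>[.44,.08,.088])&(P<[.6,.29,.11])).all(-1); g=P[m]; print(c,'grip',g.mean(0).round(3))
    if c=='scene': A=im
    L=((P>[.5,-.16,.05])&(P<[.66,-.05,.185])).all(-1); q=P[L]; print('lid',[(z,q[abs(q[:,2]-z)<.006][:,1].min().round(3)) for z in (.09,.12,.14,.15,.16,.17)])
    m=((P>[.40,-.30,.01])&(P<[.75,-.15,.2])).all(-1); q=P[m]; print('behind',len(q),q.min(0).round(3) if len(q) else '',q.max(0).round(3) if len(q) else '')
cv2.imwrite('pics/l1.png',cv2.resize(np.hstack([A[100:290,240:440],im[110:300,200:400]]),(800,380))[:,:,::-1])
E
```

```text
t 36.65 pos [ 0.5839 -0.1999  0.2437] rv [ 1.    -0.003 -0.005] z [-0.005 -0.001 -1.   ] F [ 0.67  0.11 -0.55] T [-0.03   0.059 -0.004] q [-0.42  0.24  1.17 -0.    1.74 -0.42] op 0.006
scene grip [0.514 0.214 0.095]
lid [(0.09, np.float64(-0.143)), (0.12, np.float64(-0.144)), (0.14, np.float64(-0.139)), (0.15, np.float64(-0.132)), (0.16, np.float64(-0.127)), (0.17, np.float64(-0.126))]
behind 75 [ 0.4  -0.3   0.01] [ 0.614 -0.155  0.049]
side grip [0.51  0.207 0.096]
lid [(0.09, np.float64(-0.144)), (0.12, np.float64(-0.146)), (0.14, np.float64(-0.142)), (0.15, np.float64(-0.14)), (0.16, np.float64(-0.138)), (0.17, np.float64(-0.132))]
behind 93 [ 0.4   -0.277  0.01 ] [ 0.717 -0.152  0.05 ]
```

View pics/l1.png

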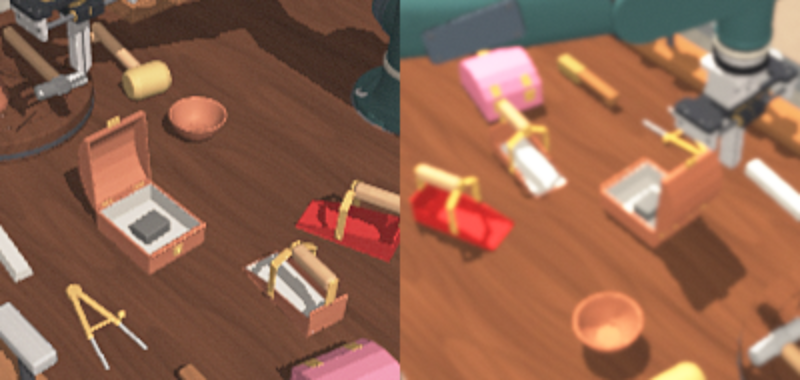

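The block lies flat in the box (150,227), the scoop is flat on the bench, and the fingers stand behind the open lid. Swing it down along its arc.

drive_tool([
  [[0,0,0],[0,0,-35],0],
  [[0,0,0],[10,20,-69],0],
  [[0,0,0],[1,35,-69],0],
  [[0,0,0],[1,45,-69],0],
  [[0,0,0],[1,55,-69],0],
  [[0,0,0],[1,65,-67],0],
  [[0,0,0],[1,74,-66],0],
  [[0,0,0],[1,82,-65],0],
  [[0,0,0],[1,90,-65],0],
  [[0,0,0],[1,98,-66],0],
  [[0,0,0],[1,107,-67],0],
  [[0,0,0],[1,116,-69],0],
  [[0,0,0],[1,124,-71],0],
  [[0,0,0],[1,124,-71],0],
])

```text
time_s: 38.15
position: [0.585, -0.0698, 0.1729]
orientation: [0.706, 0.709, -0.002, -0.002]
wrist_force: [-0.2, -0.2, -0.3]
opening: 0.005
grip_force: 0.0
```

```bash
python3 - <<'E'
from h import *
st()
for c in ('scene','side'):
    im,d=snapshot(c);P=world(c,d)
    m=((P>[.525,-.16,.045])&(P<[.57,.06,.2])).all(-1); q=P[m]; print(c,len(q),'ymax pt',q[q[:,1].argsort()[-3:]].round(3).tolist(),'zmax',q[q[:,2].argsort()[-3:]].round(3).tolist())
E
```

```text
t 38.15 pos [ 0.585  -0.0698  0.1729] rv [ 1.     0.004 -0.005] z [-0.005  0.001 -1.   ] F [-0.17 -0.21 -0.35] T [-0.087  0.045  0.023] q [-0.21  0.2   1.36 -0.    1.59 -0.22] op 0.005
scene 247 ymax pt [[0.569, -0.039, 0.151], [0.561, -0.039, 0.151], [0.535, -0.039, 0.152]] zmax [[0.558, -0.047, 0.155], [0.541, -0.045, 0.155], [0.568, -0.044, 0.158]]
side 557 ymax pt [[0.536, 0.023, 0.046], [0.533, 0.024, 0.047], [0.542, 0.024, 0.045]] zmax [[0.565, -0.053, 0.156], [0.541, -0.056, 0.156], [0.547, -0.05, 0.157]]
```

drive_tool([
  [[0,0,0],[0,9,-4],0],
  [[0,0,0],[0,18,-10],0],
  [[0,0,0],[0,26,-16],0],
  [[0,0,0],[0,35,-23],0],
  [[0,0,0],[0,43,-31],0],
  [[0,0,0],[0,50,-40],0],
  [[0,0,0],[0,57,-50],0],
  [[0,0,0],[0,57,-50],0],
])

```text
time_s: 39.05
position: [0.5841, -0.0135, 0.1208]
orientation: [0.706, 0.709, -0.003, -0.003]
wrist_force: [-0.6, -0.4, -0.2]
opening: 0.003
grip_force: 0.0
```

```bash
cat >> h.py <<'E'
def lid():
    st()
    for c in ('scene','side'):
        im,d=snapshot(c);P=world(c,d)
        m=((P>[.535,-.13,.036])&(P<[.565,.06,.2])).all(-1); q=P[m]; e=[]
        # height of top profile by y
        print(c,[(y,np.round(q[abs(q[:,1]-y)<.006][:,2].max(),3) if (abs(q[:,1]-y)<.006).any() else None) for y in (-.09,-.06,-.041,-.02,0,.01,.02,.03)])
E
python3 -c "
from h import *
lid()"
```

```text
t 39.05 pos [ 0.5841 -0.0135  0.1208] rv [ 1.     0.004 -0.008] z [-0.008 -0.001 -1.   ] F [-0.61 -0.38 -0.18] T [-0.129  0.075  0.035] q [-0.12  0.21  1.45 -0.    1.49 -0.12] op 0.003
scene [(-0.09, np.float64(0.074)), (-0.06, np.float64(0.088)), (-0.041, np.float64(0.097)), (-0.02, np.float64(0.098)), (0, np.float64(0.098)), (0.01, np.float64(0.094)), (0.02, np.float64(0.09)), (0.03, np.float64(0.046))]
side [(-0.09, np.float64(0.081)), (-0.06, np.float64(0.097)), (-0.041, np.float64(0.1)), (-0.02, np.float64(0.199)), (0, np.float64(0.1)), (0.01, np.float64(0.096)), (0.02, np.float64(0.089)), (0.03, np.float64(0.043))]
```

drive_tool([
  [[0,0,0],[0,4,-7],0],
  [[0,0,0],[0,7,-14],0],
  [[0,0,0],[0,10,-20],0],
  [[0,0,0],[0,11,-24],0],
  [[0,0,0],[0,12,-26],0],
  [[0,0,0],[0,12,-26],0],
  [[0,0,0],[0,12,-26],0],
])

```text
time_s: 39.85
position: [0.5853, -0.0027, 0.0976]
orientation: [0.706, 0.708, -0.002, -0.001]
wrist_force: [0.3, -0.2, -0.5]
opening: 0.004
grip_force: 0.0
```

```bash
python3 -c "
from h import *
lid();fz(3)"
```

```text
t 39.85 pos [ 0.5853 -0.0027  0.0976] rv [ 1.     0.003 -0.004] z [-0.004 -0.001 -1.   ] F [ 0.34 -0.24 -0.46] T [-0.054  0.001 -0.031] q [-0.1   0.23  1.48 -0.    1.44 -0.1 ] op 0.004
scene [(-0.09, None), (-0.06, np.float64(0.075)), (-0.041, None), (-0.02, np.float64(0.079)), (0, np.float64(0.073)), (0.01, np.float64(0.07)), (0.02, np.float64(0.199)), (0.03, np.float64(0.197))]
side [(-0.09, np.float64(0.07)), (-0.06, np.float64(0.079)), (-0.041, np.float64(0.198)), (-0.02, np.float64(0.199)), (0, np.float64(0.174)), (0.01, np.float64(0.07)), (0.02, np.float64(0.061)), (0.03, np.float64(0.053))]
avg [-0.47 -0.69  0.31 -0.06  0.06 -0.01] sd [0.21 0.61 0.24 0.02 0.02 0.01]
```

drive_tool([
  [[0,0,0],[0,0,-2],0],
  [[0,0,0],[0,0,-4],0],
  [[0,0,0],[0,0,-4],0],
  [[0,0,0],[0,0,-4],0],
])

```text
time_s: 40.5
position: [0.5854, -0.0022, 0.0936]
orientation: [0.706, 0.708, -0.001, -0.001]
wrist_force: [0.5, 1.0, -0.1]
opening: 0.006
grip_force: 0.3
```

```bash
python3 -c "
from h import *
lid();fz(3)"
```

```text
t 40.5 pos [ 0.5854 -0.0022  0.0936] rv [ 1.     0.003 -0.004] z [-0.004  0.    -1.   ] F [ 0.47  1.02 -0.08] T [0.115 0.029 0.013] q [-0.1   0.23  1.48 -0.    1.43 -0.1 ] op 0.006
scene [(-0.09, np.float64(0.059)), (-0.06, np.float64(0.075)), (-0.041, None), (-0.02, np.float64(0.075)), (0, np.float64(0.072)), (0.01, np.float64(0.191)), (0.02, np.float64(0.2)), (0.03, np.float64(0.193))]
side [(-0.09, np.float64(0.067)), (-0.06, np.float64(0.079)), (-0.041, np.float64(0.196)), (-0.02, np.float64(0.199)), (0, np.float64(0.175)), (0.01, np.float64(0.064)), (0.02, np.float64(0.057)), (0.03, np.float64(0.041))]
avg [ 0.42  0.66  0.82  0.09  0.03 -0.01] sd [0.63 0.39 0.04 0.01 0.04 0.02]
```

drive_tool([
  [[0,0,0],[0,0,-1],0],
  [[0,0,0],[0,0,-1.5],0],
  [[0,0,0],[0,0,-1.5],0],
])

```text
time_s: 41.05
position: [0.5855, -0.0021, 0.0925]
orientation: [0.706, 0.708, -0.001, -0.001]
wrist_force: [-0.6, 1.8, 2.9]
opening: 0.006
grip_force: 1.3
```

```bash
python3 -c "
from h import *
st();fz(3)"
```

```text
t 41.05 pos [ 0.5855 -0.0021  0.0925] rv [ 1.     0.003 -0.003] z [-0.003  0.    -1.   ] F [-0.62  1.84  2.88] T [ 0.251  0.176 -0.039] q [-0.1   0.23  1.48 -0.    1.43 -0.1 ] op 0.006
avg [-0.63  1.93  2.23  0.27  0.17  0.02] sd [0.38 0.67 0.14 0.03 0.02 0.03]
```

drive_tool([
  [[0,0,0],[0,0,-0.5],0],
  [[0,0,0],[0,0,-1],0],
  [[0,0,0],[0,0,-1],0],
])

```text
time_s: 41.5
position: [0.5856, -0.0021, 0.0922]
orientation: [0.706, 0.708, -0.001, -0.001]
wrist_force: [-2.9, 1.8, 6.2]
opening: 0.003
grip_force: 3.1
```

```bash
python3 -c "
from h import *
lid();fz(3)"
```

```text
t 41.5 pos [ 0.5856 -0.0021  0.0922] rv [ 1.     0.003 -0.003] z [-0.003  0.    -1.   ] F [-2.88  1.85  6.18] T [0.373 0.491 0.034] q [-0.1   0.23  1.48 -0.    1.43 -0.1 ] op 0.003
scene [(-0.09, np.float64(0.061)), (-0.06, np.float64(0.072)), (-0.041, None), (-0.02, np.float64(0.075)), (0, np.float64(0.072)), (0.01, np.float64(0.192)), (0.02, np.float64(0.199)), (0.03, np.float64(0.191))]
side [(-0.09, np.float64(0.068)), (-0.06, np.float64(0.078)), (-0.041, np.float64(0.19)), (-0.02, np.float64(0.2)), (0, np.float64(0.069)), (0.01, np.float64(0.065)), (0.02, np.float64(0.056)), (0.03, np.float64(0.049))]
avg [-1.84  2.38  6.07  0.35  0.46 -0.01] sd [0.37 0.61 0.38 0.02 0.02 0.03]
```

It's hard against the stop at 6 N, so the lid is shut. Back off upward and check from above.

drive_tool([
  [[0,0,0],[0,0,5],0],
  [[0,0,0],[0,0,30],0],
  [[0,0,0],[0,0,75],0],
  [[0,0,0],[-30,30,115],0],
  [[0,0,0],[-75,50,130],0],
  [[0,0,0],[-120,70,140],0],
  [[0,0,0],[-160,80,140],0],
  [[0,0,0],[-160,80,140],0],
  [[0,0,0],[-160,80,140],0],
])

```text
time_s: 42.65
position: [0.4251, 0.0775, 0.2314]
orientation: [0.706, 0.708, -0.001, -0.0]
wrist_force: [0.9, -0.0, 0.4]
opening: 0.006
grip_force: 0.0
```

```bash
python3 - <<'E'
from h import *
lid()
ims=[]
for c in ('scene','side'):
    im,d=snapshot(c); ims.append(im);P=world(c,d)
    m=((P>[.54,-.13,.036])&(P<[.63,.04,.1])).all(-1);q=P[m]; print('top',np.percentile(q[:,2],[99]).round(4), 'pink ref',np.nanpercentile(P[((P>[.55,.32,.03])&(P<[.64,.42,.12])).all(-1)][:,2],99).round(4))
    f=q[(q[:,1]>.012)&(q[:,1]<.024)]; print('front',np.percentile(f[:,2],[5,50,95]).round(3))
cv2.imwrite('pics/end.png',cv2.resize(np.hstack([ims[0][100:290,240:440],ims[1][110:300,200:400]]),(800,380))[:,:,::-1])
E
```

```text
t 42.65 pos [0.4251 0.0775 0.2314] rv [ 1.     0.003 -0.002] z [-0.002 -0.001 -1.   ] F [ 0.9  -0.01  0.4 ] T [-0.099  0.073  0.036] q [ 0.05 -0.18  1.62 -0.    1.7   0.05] op 0.006
scene [(-0.09, np.float64(0.065)), (-0.06, np.float64(0.076)), (-0.041, np.float64(0.077)), (-0.02, np.float64(0.077)), (0, np.float64(0.07)), (0.01, np.float64(0.067)), (0.02, np.float64(0.063)), (0.03, np.float64(0.053))]
side [(-0.09, np.float64(0.07)), (-0.06, np.float64(0.076)), (-0.041, np.float64(0.078)), (-0.02, np.float64(0.077)), (0, np.float64(0.068)), (0.01, np.float64(0.065)), (0.02, np.float64(0.056)), (0.03, np.float64(0.049))]
top [0.077] pink ref 0.077
front [0.043 0.052 0.058]
top [0.0786] pink ref 0.0683
front [0.049 0.055 0.057]
```

View pics/end.png

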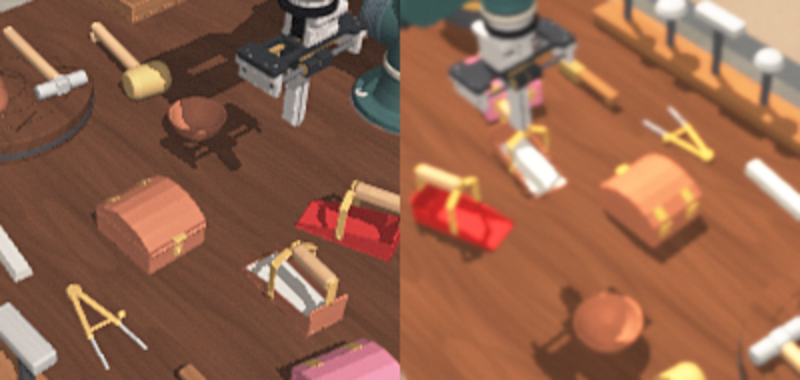

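The box is shut (its height matches the shut pink one), the scoop lies flat and the bystanders are in place. Handing in.

```bash
python3 -c "
from h import *
print(env.finish_job())"
```

```text
the job is handed in; nothing more can be done
None
```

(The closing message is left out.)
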